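Turn the garnish tray round in its station

TASK

Open the clear cover of the sloping garnish station and swing it right back, so that it stays open for service. The white tray inside was put back the wrong way round: lift it clear out of the steel well, give it a half turn and lower it in again without dropping it, so that its row of three small pots is at the low front of the station and the tray is fully home. Leave the other things on the bar where they stand.

Things in the scene. Friction and masses are not known exactly. Their poses are not given: they have to be found in the camera images.
- well: raked stainless well of the garnish station, fixed, tilted 0.44 rad (25 deg) down to its front, which faces the robot's left (+y), turned up to 0.3 rad from that. 148 x 198 mm outside, cavity 134 x 184 x 56 mm deep, 7 mm walls. Origin: centre of the inner floor, 51 mm above the table; x up the slope from front to hinge, y along its width (away from the robot), z square out of the slope; rim at z = 56 mm.
- cover (a joint): angle of the clear cover, rad: 0 shut on the rim, 2.15 right back at its stop. It starts shut or a little ajar, up to 0.25. A friction hinge (0.35 N m) holds it wherever it is left; the cover weighs 0.3 kg, so 3 to 4 N at its bar lift it
- cover_hinge (a point): middle of the cover's hinge line, which runs along the well's y axis at the high, rear edge of the rim: in the well's frame at x = 74, z = 56 mm. The cover is a clear plastic box lid 148 x 198 x 30 mm, open underneath
- cover_bar (a point): centre of the cover's pull, a round steel bar 10 mm across, 104 mm long, parallel to the hinge, 38 mm off the cover's front face on brackets 45 mm either side of its middle (clear between). It lies 186 mm from the hinge along the cover and, shut, 16 mm above the rim plane (in the well's frame x = -112, z = 72 mm), 68 mm above the table. Moves with the cover; grip it lightly and it turns in the grip
- tray: loose white plastic tray, 0.3 to 0.5 kg, 56 mm high, 130 x 180 mm at the rim tapering to 122 x 172 mm, so 2 mm of play each side when home, its rim then level with the well's. Origin: centre of its underside; z up out of it. The -x half has three small pots (42 mm high walls at y = +-30 mm), the +x half one wide pot. It starts home but reversed: its x opposite to the well's x
- tray_grip (a point): centre of the tray's grip, with the tray's axes: a bar along the tray's y, 14 mm thick (along x), 110 mm long, 26 mm high, from 50 to 76 mm above the underside (this point 63 mm), over a thin middle wall. In the well's frame this point is at 0, 0, 63 mm when home; when right, the tray's axes agree with the well's
- tray_split (a point): middle of the tray's rim on the side of the three small pots, 63 mm from the middle along the tray's -x, 56 mm above its underside. It must end at the front, low edge of the well, where the cover's bar is when shut
- tumbler0: bystander, to be left alone: drinking glass, 72 mm across, 85 mm high, beyond the station; origin at the centre of its foot, z up
- tumbler1: bystander, to be left alone: second drinking glass, like the first, beyond the station; origin at the centre of its foot, z up
- jigger: bystander, to be left alone: steel double-cone measure, 44 mm across, 90 mm high, in front of the station's low side; origin at the centre of its foot, z up
- squeezer: bystander, to be left alone: cream plastic squeeze bottle, 58 mm across, 165 mm high, behind the station's hinge side; origin at the centre of its foot, z up
- shaker: bystander, to be left alone: steel cocktail shaker, 86 mm across, 190 mm high, behind the station's hinge side; origin at the centre of its foot, z up
- barspoon: bystander, to be left alone: steel spoon, 200 mm long, lying beside the station on the robot's side; origin under its middle
- muddler: bystander, to be left alone: wooden muddler standing upright, 36 mm across, 190 mm high, well in front of the station's low side; origin at the centre of its foot, z up

How it is judged:
By the outcome, as a careful person would: the job done as asked, in the order asked, and still so for the second after the job is handed in, with the robot touching nothing.
It also fails if it takes over 64 s, if anything falls off the work surface, if the arm or the gripper's body presses on something with over 40 N, if the wrist force passes 120 N, or if a joint passes its speed limit or range.

ROBOT

A 6-joint arm with a two-finger parallel gripper is mounted at the origin on the work surface. World frame = base frame: x ahead of the robot, y to its left, z up, the work surface at z = 0. Lengths are in m, angles in degrees, forces in N, time in s.
With the tool pointing down it reaches from about 0.35 to 0.875 m from the base axis. Payload 4.2 kg.
Tool frame: the origin (TCP) lies midway between the tips of the shut fingers; the grasp point (between the pads) lies 19 mm behind it; z points along the fingers, y is the direction in which the jaws open and shut (so a half turn about z gives the same grasp; the last joint's range is limited). The gripper opens to 87 mm and grips with 3 to 60 N. Pads are 19 mm wide; open, the fingers measure 117 mm over their backs; the gripper's body (75 mm by 190 mm) begins 51 mm behind the grasp point.
Start: joints at [-51.646, 22.042, 0.453, 0, -68.411, -14.817], TCP at [0.25, -0.573, 0.223] pointing down, gripper open.
Joint ranges: [-179.83, 179.83], [-69.29, 118.12], [-61.27, 80.66], [-181.25, 117.63], [-171.15, -9.14], [-177.46, 177.46]. Speed limits (degrees/s): [159.86, 159.86, 180, 180, 180, 180].

INTERFACE

Orientations are given as a 3x3 rotation matrix whose columns are the frame's x, y, z axes.
In Python, from station import r gives the robot as it stands.
- The arm moves only by the tool servo_tool, never from a script. Its arguments are lists of equal length, an entry for each row: "slide": the shift along the world's x, y, z in units of 60 mm (1.0 is 60 mm), a list of three; "twist": the turn, a rotation vector about the world's x, y, z in units of 6 degrees (1.0 is 6 degrees), a list of three; "gripper": the closure, from 0 (fully open) to 1 (shut). In form: {"slide": [[x, y, z], ...], "twist": [[wx, wy, wz], ...], "gripper": [gripper, ...]}. A call has 1 to 12 rows; each row shifts and turns the commanded pose from where the row before left it; what a row does not reach is not made up. A row lasts 1/8 s, in which the tool goes at most 62.5 mm and 10.7 degrees, less where a joint would pass 70% of its speed; a pose out of reach is approached as far as the arm can. A call is refused whole if a number of a shift passes 1 or a number of a turn 1, either way. A call with a gripper value outside its range is refused whole. The fingers move at their own pace and stop on an object; the grip force is fixed at half the most. Time passes only in rows, so rows that do not move let the fingers close. It gives the time, the measured TCP pose, the force and the opening at its end, in the units of the state.
- r.sense(): the state, without advancing time (a new reading comes with each control period).
- r.capture(name): name is "scene" or "top" or "wrist"; returns a dict with "image" (480x640x3 uint8, blue, green, red), "intrinsics" (3x3 intrinsics, pixels), "R" (3x3) and "t" (3): a world point X has camera coordinates R X + t. Camera axes: x right, y down, z forward; pixel columns grow to the right and rows downward; lengths in m; the calibration is good to about 2 mm. The wrist camera is an equidistant fisheye: a pixel r from the principal point sees the ray r / f radians off the axis. A picture is of the moment at which its call begins. There is no depth.
- r.finish_job(): hands the job in, once; it reports no verdict.
The state is a dict: "time_s": time; "joints": joint angles; "joint_velocities": joint speeds; "effort": joint torques, N m; "tcp_pos": TCP position; "ee_rot": TCP orientation; "wrist_force": force on the tool from outside, world axes, zero at the start; "moment": the same for the moment, N m; "gripper_width": opening from 0.0 (shut) to 1.0 (fully open).
Only numpy, scipy, OpenCV 4.12 (cv2) and the standard library are available. Lean on these libraries where they do the work, as an engineer would, in place of code of your own. Each camera call takes 0.05 s, during which the arm holds its last target.

## Working session

There is one attempt and no reset: what is moved stays moved. The work goes in short steps, Python scripts to look and compute and a tool call to move; the robot and the scene stay as the last step left them, time stands still between calls to the robot, and variables do not carry over. Pictures are saved under pics/ and viewed, and the job is handed in when it is done.

Besides the shell and the picture viewer there is one more tool, called after ">>>" as a command line: name --argument value ..., lists and objects as JSON in quotes. servo_tool: Moves the arm, as the interface text tells. Its arguments: {"type":"object","properties":{"slide":{"type":"array","items":{"type":"array","items":{"type":"number"}}},"twist":{"type":"array","items":{"type":"array","items":{"type":"number"}}},"gripper":{"type":"array","items":{"type":"number"}}},"required":["slide","twist","gripper"]}

```bash
ls; mkdir -p pics
cat > h.py <<'E'
import numpy as np, cv2
from station import r
def snap(cam,name,crop=None,scale=1):
    c=r.capture(cam); im=c["image"]
    np.savez(f"pics/{name}.npz",**{k:np.array(v) for k,v in c.items()})
    if crop: im=im[crop[1]:crop[3],crop[0]:crop[2]]
    if scale!=1: im=cv2.resize(im,None,fx=scale,fy=scale,interpolation=cv2.INTER_CUBIC)
    cv2.imwrite(f"pics/{name}.png",im); return c
def proj(c,X):
    p=c["R"]@np.asarray(X)+c["t"]; K=c["intrinsics"]; q=K@p; return q[:2]/q[2]
def onplane(c,u,v,z):
    K=c["intrinsics"]; d=c["R"].T@np.linalg.inv(K)@np.array([u,v,1.]); o=-c["R"].T@c["t"]
    return o+d*(z-o[2])/d[2]
E
python3 - <<'E'
from h import *
for n in ("scene","top"):
    c=snap(n,n+"0"); print(n,c["intrinsics"].round(1).tolist(),(-c["R"].T@c["t"]).round(3), c["R"].round(3).tolist())
s=r.sense(); print(s["time_s"],s["tcp_pos"],np.round(s["ee_rot"],3).tolist(),s["gripper_width"])
E
```

```text
pics
scene [[486.8, 0.0, 323.9], [0.0, 486.8, 248.9], [0.0, 0.0, 1.0]] [1.177 0.5   0.668] [[-0.618, 0.787, 0.002], [0.462, 0.364, -0.809], [-0.637, -0.499, -0.588]]
top [[505.9, 0.0, 327.1], [0.0, 505.9, 227.7], [0.0, 0.0, 1.0]] [0.488 0.019 1.297] [[-0.016, -1.0, -0.003], [-0.998, 0.016, -0.067], [0.067, 0.002, -0.998]]
0.1 [ 0.2493836  -0.57249206  0.22156099] [[-0.917, -0.399, -0.001], [-0.399, 0.917, 0.002], [0.0, 0.002, -1.0]] 1.0000887785903039
```

View pics/scene0.png

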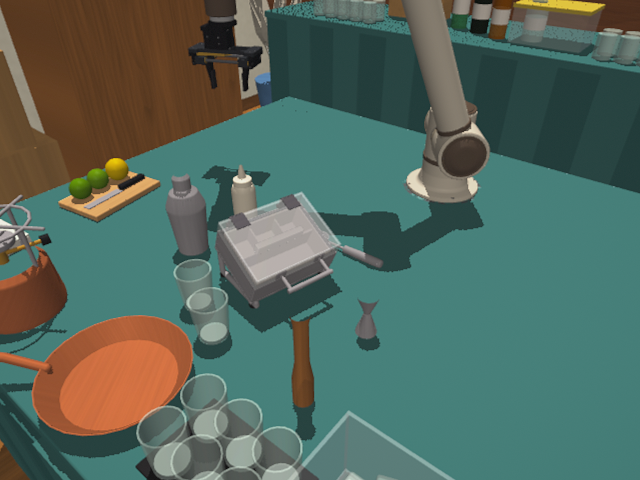

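View pics/top0.png

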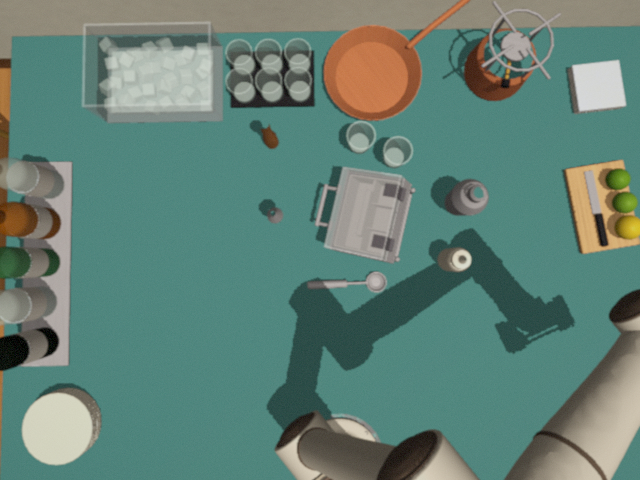

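The station is at about (368,213) in the top view, with its bar at (325,205). The shaker and squeezer are behind the hinge, at (467,197) and (457,259). I'll enlarge both views.

Run:
```python
import cv2
im=cv2.imread("pics/top0.png")[150:280,290:490]; cv2.imwrite("pics/top0z.png",cv2.resize(im,None,fx=4,fy=4,interpolation=cv2.INTER_CUBIC))
im=cv2.imread("pics/scene0.png")[180:315,205:395]; cv2.imwrite("pics/scene0z.png",cv2.resize(im,None,fx=4,fy=4,interpolation=cv2.INTER_CUBIC))
```

```text
(no output)
```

View pics/top0z.png

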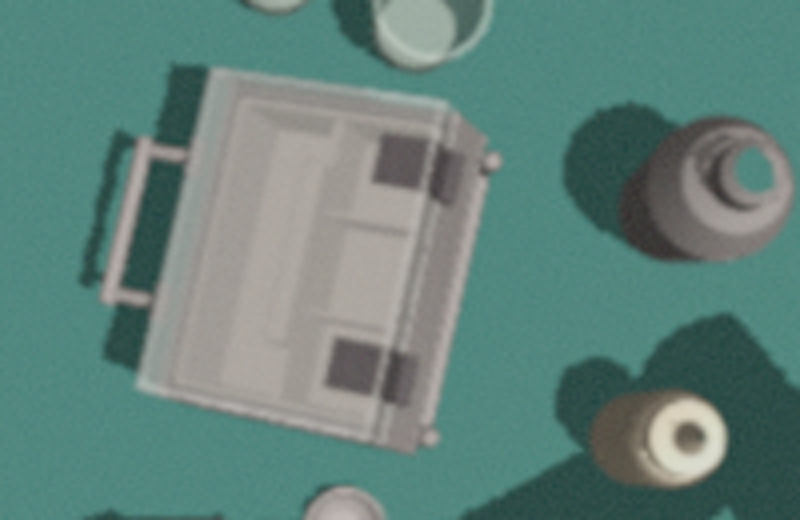

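View pics/scene0z.png

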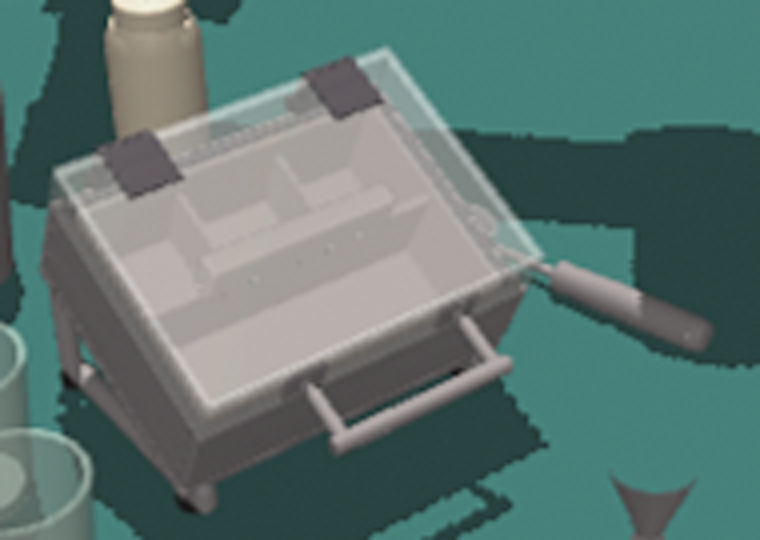

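```bash
cat >> h.py <<'E'
from scipy.spatial.transform import Rotation as Ro
from scipy.optimize import least_squares
def load(n): return dict(np.load(f"pics/{n}.npz"))
def wellT(p):  # x,y,yawdev
    return (Ro.from_euler("z",-np.pi/2+p[2])*Ro.from_euler("y",-0.44)).as_matrix(), np.array([p[0],p[1],0.051])
def W(p,q): R,t=wellT(p); return R@(np.asarray(q)/1000.)+t
def cov(th,d): # offset from hinge mm -> well frame mm
    return Ro.from_euler("y",th).apply(d)+np.array([74,0,56.])
E
python3 - <<'E'
from h import *
T=load("top0");S=load("scene0")
z=lambda a,o:np.array(a)/4.+np.array(o)-0.375
obs=[]
bar=lambda y:(-186,y,16)
c=lambda x,y:(x,y,30)
for px,d in [((144,146),bar(51)),((112,298),bar(-51)),((212,69),c(-148,99)),((138,388),c(-148,-99)),((449,102),c(0,99)),((382,443),c(0,-99))]: obs.append((T,z(px,(290,150)),d))
for px,d in [((338,441),bar(51)),((507,363),bar(-51)),((210,409),c(-148,99)),((543,257),c(-148,-99)),((55,172),c(0,99)),((388,48),c(0,-99))]: obs.append((S,z(px,(205,180)),d))
f=lambda p:np.concatenate([proj(C,W(p,cov(p[3],d)))-px for C,px,d in obs])
s=least_squares(f,[0.5,0,0,0.1],loss="soft_l1"); print(s.x,f(s.x).reshape(-1,2).round(1).tolist())
np.save("p.npy",s.x); p=s.x
print("hinge",W(p,(74,0,56)),"bar",W(p,cov(p[3],(-186,0,16))),"barshut",W(p,(-112,0,72)),"grip",W(p,(0,0,63)))
print(wellT(p)[0].round(3))
for n,C in (("top0",T),("scene0",S)):
    im=cv2.imread(f"pics/{n}.png")
    pts=[(sx*74,sy*99,56) for sx,sy in ((1,1),(1,-1),(-1,-1),(-1,1))]
    P=np.array([proj(C,W(p,q)) for q in pts])
    o=(290,150) if n=="top0" else (205,180); im=im[o[1]:o[1]+135,o[0]:o[0]+200]
    im=cv2.resize(im,None,fx=4,fy=4,interpolation=cv2.INTER_CUBIC)
    cv2.polylines(im,[((P-o+.5)*4).astype(int)],True,(0,0,255),1)
    cv2.imwrite(f"pics/{n}fit.png",im)
E
```

```text
[ 0.5932375  -0.09368345 -0.24119705 -0.00920251] [[0.7, -0.5], [-0.6, 2.0], [-0.4, 0.2], [-0.4, 1.0], [-1.5, -0.4], [-3.7, -0.3], [-0.9, 1.1], [-0.7, -0.2], [-0.0, -0.3], [0.2, -0.8], [-0.6, -1.9], [-0.4, -1.9]]
hinge [ 0.58294265 -0.13553487  0.13318561] bar [0.62462357 0.03390955 0.06682832] barshut [0.62476767 0.03449534 0.0684369 ] grip [ 0.59964726 -0.06762604  0.10799935]
[[-0.216  0.971  0.102]
 [-0.879 -0.239  0.414]
 [ 0.426 -0.     0.905]]
```

View pics/scene0fit.png

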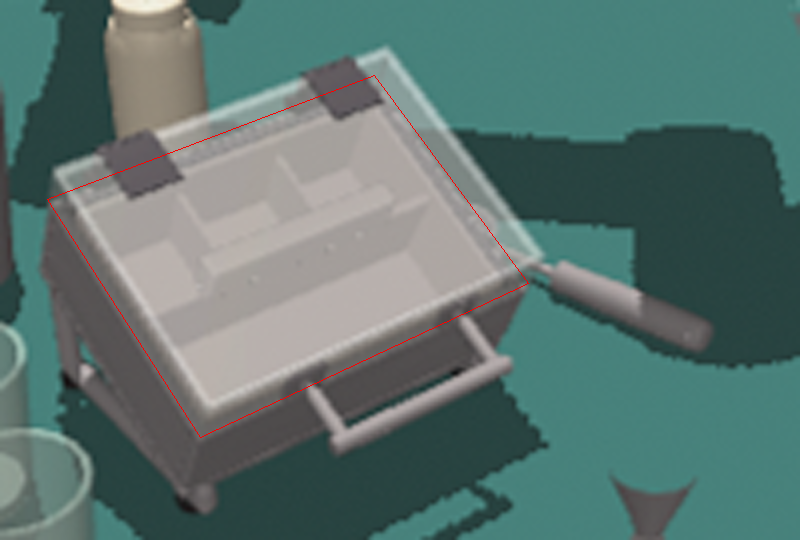

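The cover fits as shut (θ ≈ 0), with the yaw deviation at -0.24 rad. Residuals are mostly under 2 px. Next I'll locate the bystanders and compute the move targets.

```bash
cat >> h.py <<'E'
P=lambda:np.load("p.npy")
def plan(pos,R,per=0.8,pt=0.9):
    s=r.sense(); d=(np.array(pos)-s["tcp_pos"])/0.06; w=Ro.from_matrix(np.array(R)@np.array(s["ee_rot"]).T).as_rotvec(degrees=True)/6
    n=int(np.ceil(max(abs(d).max()/per,abs(w).max()/pt,1))); print("rows",n,"slide tot",d.round(3),"per",(d/n).round(3),"twist tot",w.round(3),"per",(w/n).round(3))
def st():
    s=r.sense(); print("t",round(s["time_s"],2),"tcp",np.round(s["tcp_pos"],4),"F",np.round(s["wrist_force"],1),"M",np.round(s["moment"],2),"w",round(s["gripper_width"]*87,1),"q",np.round(s["joints"],0))
def toolR(p,sgn=-1):
    R,_=wellT(p); z=-R[:,2]; x=sgn*R[:,1]; return np.stack([x,np.cross(z,x),z],1)
E
python3 - <<'E'
from h import *
T=load("top0");S=load("scene0")
print("jig top rim",onplane(T,268,209,.09),"foot",onplane(T,279,216,0), "scene foot",onplane(S,368,338,0.0))
print("shaker top",onplane(T,478,192,.19),"sq top",onplane(T,461,259,.165),"muddler top",onplane(T,271,140,.19),onplane(S,303,322,.19))
print("tumb",onplane(T,362,136,.085),onplane(T,399,151,.085))
p=P();R=toolR(p); bar=W(p,(-112,0,72)); z=R[:,2]; print(R.round(3))
print("pre",bar-z*0.08); plan(bar+z*.019-z*0.09,R)
plan(bar+z*.019-z*0.09,toolR(p,1)); st()
h=W(p,(74,0,56))
for th in (0,.5,1,1.5,2.15): print(th,W(p,cov(th,(-186,0,16))), W(p,cov(th,(-148,99,30))), W(p,cov(th,(-148,-99,30))))
E
python3 - <<'E'
import cv2
im=cv2.imread("pics/top0.png")[110:240,240:330]; cv2.imwrite("pics/jig.png",cv2.resize(im,None,fx=4,fy=4,interpolation=cv2.INTER_CUBIC))
E
```

```text
jig top rim [0.6165486  0.16249234 0.09      ] foot [0.60753654 0.14498863 0.        ] scene foot [0.62580533 0.17345575 0.        ]
shaker top [ 0.63599725 -0.31205579  0.19      ] sq top [ 0.48946462 -0.27623719  0.165     ] muddler top [0.75968199 0.14271917 0.19      ] [0.81337094 0.17913644 0.19      ]
tumb [ 0.79157285 -0.06683042  0.085     ] [ 0.75318482 -0.15574605  0.085     ]
[[-0.971  0.216 -0.102]
 [ 0.239  0.879 -0.414]
 [ 0.    -0.426 -0.905]]
pre [0.63290704 0.06758412 0.14081703]
rows 14 slide tot [ 6.377 10.606 -1.481] per [ 0.455  0.758 -0.106] twist tot [-4.28  -0.364 -6.121] per [-0.306 -0.026 -0.437]
rows 26 slide tot [ 6.377 10.606 -1.481] per [ 0.245  0.408 -0.057] twist tot [-0.462  5.453 23.295] per [-0.018  0.21   0.896]
t 0.1 tcp [ 0.2494 -0.5725  0.2216] F [-0.2  0.3 -0.6] M [-0.04  0.01  0.02] w 87.0 q [-52.  22.   0.  -0. -68. -15.]
0 [0.62476767 0.03449534 0.0684369 ] [ 0.71411396 -0.01674712  0.09728912] [0.52184552 0.03054819 0.09728912]
0.5 [0.62706245 0.04382428 0.16031013] [ 0.7139356  -0.01747217  0.1720063 ] [0.52166716 0.02982314 0.1720063 ]
1 [0.61855517 0.00923984 0.24554233] [ 0.70522262 -0.05289286  0.23721882] [ 0.51295418 -0.00559756  0.23721882]
1.5 [ 0.60132871 -0.06079049  0.30326569] [ 0.69010824 -0.11433697  0.27696039] [ 0.4978398  -0.06704166  0.27696039]
2.15 [ 0.57299306 -0.17598268  0.31516633] [ 0.66707498 -0.20797353  0.27559134] [ 0.47480653 -0.16067822  0.27559134]
```

View pics/jig.png

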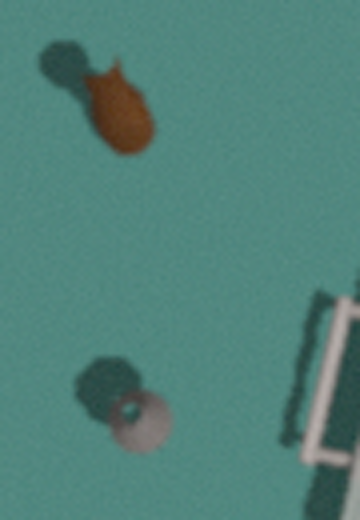

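```bash
cat >> h.py <<'E'
def tiltR(p,deg,sgn=-1):
    R,_=wellT(p); y=R[:,1]; h=np.array([y[1],-y[0],0]); t=np.radians(deg); z=np.sin(t)*h-np.cos(t)*np.array([0,0,1.]); x=sgn*y
    return np.stack([x,np.cross(z,x),z],1)
E
python3 - <<'E'
from h import *
p=P();R=tiltR(p,10); bar=W(p,(-112,0,72)); z=R[:,2]
print(R.round(3),bar+z*.013)
plan(bar+z*.013-z*0.16,R)
E
```

```text
[[-0.971  0.235 -0.041]
 [ 0.239  0.956 -0.169]
 [ 0.    -0.174 -0.985]] [0.62422845 0.03230326 0.0556344 ]
rows 14 slide tot [ 6.358 10.53  -0.139] per [ 0.454  0.752 -0.01 ] twist tot [-1.71  -0.146 -6.208] per [-0.122 -0.01  -0.443]
```

>>> servo_tool --slide '[[0.2,0.3,0.9],[0.45,0.75,0.6],[0.45,0.75,0],[0.45,0.75,0],[0.45,0.75,0],[0.45,0.75,0],[0.45,0.75,0],[0.45,0.75,0],[0.45,0.75,0],[0.45,0.75,0],[0.45,0.75,0],[0.45,0.75,0]]' --twist '[[-0.12,-0.01,-0.45],[-0.12,-0.01,-0.45],[-0.12,-0.01,-0.45],[-0.12,-0.01,-0.45],[-0.12,-0.01,-0.45],[-0.12,-0.01,-0.45],[-0.12,-0.01,-0.45],[-0.12,-0.01,-0.45],[-0.12,-0.01,-0.45],[-0.12,-0.01,-0.45],[-0.12,-0.01,-0.45],[-0.12,-0.01,-0.45]]' --gripper '[0.65,0.65,0.65,0.65,0.65,0.65,0.65,0.65,0.65,0.65,0.65,0.65]'

```text
time_s: 1.6
tcp_pos: [0.5585, -0.0591, 0.3116]
ee_rot: [[-0.988, 0.154, -0.03], [0.157, 0.977, -0.146], [0.007, -0.149, -0.989]]
wrist_force: [1.0, 0.3, -0.3]
gripper_width: 0.353
```

Run:
```python
from h import *
p=P();R=tiltR(p,10); bar=W(p,(-112,0,72)); z=R[:,2]
plan(bar+z*.013-z*0.10,R); st()
```

```text
rows 4 slide tot [ 1.165  1.805 -2.625] per [ 0.291  0.451 -0.656] twist tot [-0.246 -0.019 -0.798] per [-0.061 -0.005 -0.199]
t 1.6 tcp [ 0.5585 -0.0591  0.3116] F [ 1.   0.3 -0.3] M [ 0.21 -0.21 -0.07] w 30.7 q [  15.   14.   -2.    8.  -78. -116.]
```

>>> servo_tool --slide '[[0.35,0.6,-0.3],[0.4,0.6,-0.6],[0.4,0.6,-0.8],[0,0,-0.9],[0,0,0],[0,0,0]]' --twist '[[-0.06,0,-0.2],[-0.06,0,-0.2],[-0.06,0,-0.2],[-0.06,0,-0.2],[0,0,0],[0,0,0]]' --gripper '[0.65,0.65,0.65,0.65,0.65,0.65]'

```text
time_s: 2.35
tcp_pos: [0.6275, 0.0458, 0.1596]
ee_rot: [[-0.971, 0.234, -0.04], [0.237, 0.957, -0.168], [-0.001, -0.172, -0.985]]
wrist_force: [0.1, -1.1, 1.2]
gripper_width: 0.353
```

Run:
```python
from h import *
p=P();R=tiltR(p,10); bar=W(p,(-112,0,72)); z=R[:,2]
snap("wrist","w1");snap("scene","s1",(205,100,405,320),3)
plan(bar+z*.013,R); st()
```

```text
rows 3 slide tot [-0.061 -0.228 -1.752] per [-0.02  -0.076 -0.584] twist tot [-0.025  0.039 -0.01 ] per [-0.008  0.013 -0.003]
t 2.45 tcp [0.6279 0.046  0.1608] F [ 0.5 -0.7  0.9] M [ 0.28 -0.03 -0.02] w 30.6 q [  23.   27.   -5.    9.  -64. -131.]
```

View pics/w1.png

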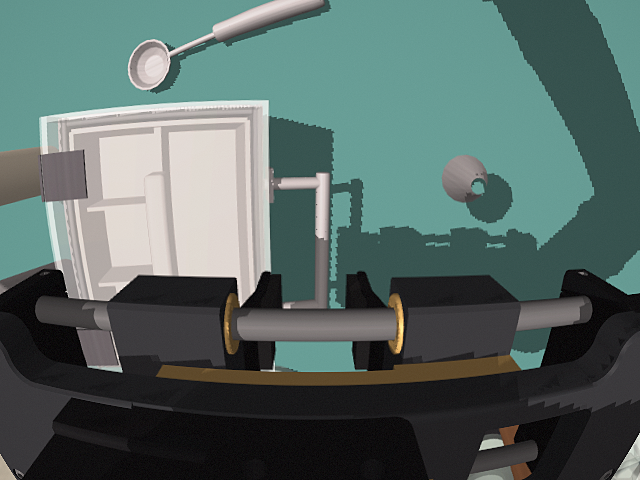

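View pics/s1.png

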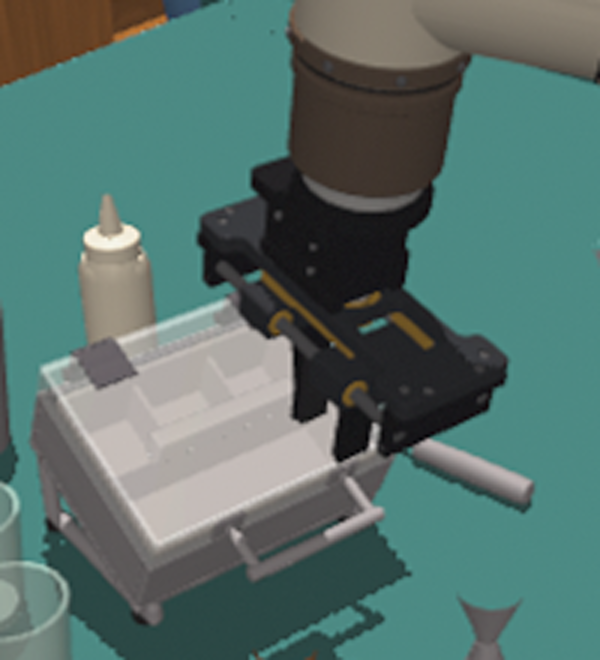

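The fingers straddle the bar line at u≈320 in the wrist view, and the jigger at (465,178) lies outside the jaw travel. Descending now.

>>> servo_tool --slide '[[-0.02,-0.08,-0.6],[-0.02,-0.08,-0.6],[-0.02,-0.07,-0.35],[0,0,-0.1],[0,0,0]]' --twist '[[0,0,0],[0,0,0],[0,0,0],[0,0,0],[0,0,0]]' --gripper '[0.65,0.65,0.65,0.65,0.65]'

```text
time_s: 3.08
tcp_pos: [0.6238, 0.0324, 0.0602]
ee_rot: [[-0.971, 0.234, -0.04], [0.238, 0.957, -0.167], [-0.001, -0.172, -0.985]]
wrist_force: [-0.1, 0.4, 0.3]
gripper_width: 0.348
```

Run:
```python
from h import *
p=P();R=tiltR(p,10); bar=W(p,(-112,0,72)); z=R[:,2]
snap("wrist","w2");snap("scene","s2",(205,100,405,320),3)
plan(bar+z*.013,R); st()
```

```text
rows 1 slide tot [ 0.004 -0.006 -0.079] per [ 0.004 -0.006 -0.079] twist tot [-0.02   0.019 -0.013] per [-0.02   0.019 -0.013]
t 3.17 tcp [0.624  0.0327 0.0604] F [ 0.2 -1.1 -0.6] M [ 0.3  -0.12 -0.03] w 30.2 q [  22.   32.  -12.   10.  -52. -132.]
```

View pics/w2.png

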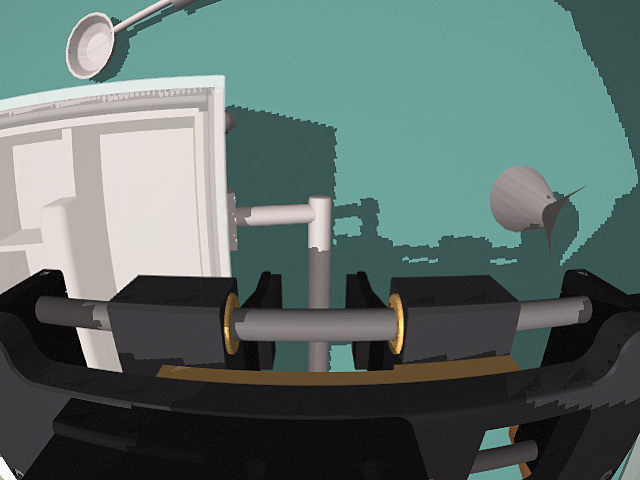

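View pics/s2.png

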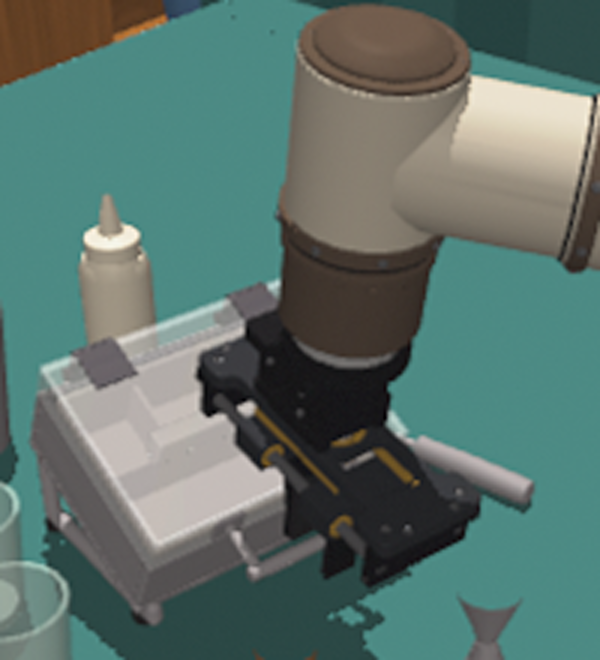

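The bar is between the fingers at (320,300), and the body clears both the cover and the jigger. Closing.

>>> servo_tool --slide '[[0,0,-0.09],[0,0,0],[0,0,0],[0,0,0],[0,0,0],[0,0,0]]' --twist '[[0,0,0],[0,0,0],[0,0,0],[0,0,0],[0,0,0],[0,0,0]]' --gripper '[0.65,0.8,1,1,1,1]'

```text
time_s: 3.92
tcp_pos: [0.6232, 0.0335, 0.0528]
ee_rot: [[-0.971, 0.234, -0.041], [0.237, 0.957, -0.166], [0.001, -0.171, -0.985]]
wrist_force: [1.0, 6.3, -2.3]
gripper_width: 0.104
```

Run:
```python
from h import *
st(); p=P(); t0=np.array(r.sense()["tcp_pos"])
b0=W(p,cov(0,(-186,0,16)));prev=b0
for k in range(1,23):
    th=2.17*k/22; b=W(p,cov(th,(-186,0,16))); print(k,round(th,2),((b-prev)/.06).round(2).tolist()); prev=b
```

```text
t 3.92 tcp [0.6232 0.0335 0.0528] F [ 1.   6.3 -2.3] M [ 1.97 -0.17 -0.04] w 9.0 q [  22.   33.  -13.   10.  -51. -132.]
1 0.1 [0.02, 0.09, 0.29]
2 0.2 [0.02, 0.06, 0.3]
3 0.3 [0.01, 0.03, 0.31]
4 0.39 [0.0, 0.0, 0.31]
5 0.49 [-0.01, -0.03, 0.31]
6 0.59 [-0.01, -0.06, 0.3]
7 0.69 [-0.02, -0.08, 0.29]
8 0.79 [-0.03, -0.11, 0.28]
9 0.89 [-0.03, -0.14, 0.27]
10 0.99 [-0.04, -0.16, 0.26]
11 1.08 [-0.05, -0.19, 0.24]
12 1.18 [-0.05, -0.21, 0.22]
13 1.28 [-0.06, -0.23, 0.2]
14 1.38 [-0.06, -0.25, 0.17]
15 1.48 [-0.06, -0.26, 0.15]
16 1.58 [-0.07, -0.27, 0.12]
17 1.68 [-0.07, -0.28, 0.09]
18 1.78 [-0.07, -0.29, 0.06]
19 1.87 [-0.07, -0.3, 0.03]
20 1.97 [-0.07, -0.3, 0.0]
21 2.07 [-0.07, -0.3, -0.03]
22 2.17 [-0.07, -0.29, -0.06]
```

>>> servo_tool --slide '[[0.02,0.09,0.29],[0.02,0.06,0.3],[0.01,0.03,0.31],[0,0,0.31],[-0.01,-0.03,0.31],[0,0,0]]' --twist '[[0,0,0],[0,0,0],[0,0,0],[0,0,0],[0,0,0],[0,0,0]]' --gripper '[1,1,1,1,1,1]'

```text
time_s: 4.68
tcp_pos: [0.6253, 0.0422, 0.1453]
ee_rot: [[-0.971, 0.235, -0.041], [0.238, 0.957, -0.165], [0.0, -0.17, -0.985]]
wrist_force: [-0.7, 5.4, 0.5]
gripper_width: 0.102
```

Run:
```python
from h import *
st(); snap("scene","s3",(205,100,405,320),3)
```

```text
t 4.67 tcp [0.6253 0.0422 0.1453] F [-0.7  5.4  0.5] M [ 1.96  0.22 -0.21] w 8.9 q [  22.   28.   -6.    9.  -62. -131.]
```

View pics/s3.png

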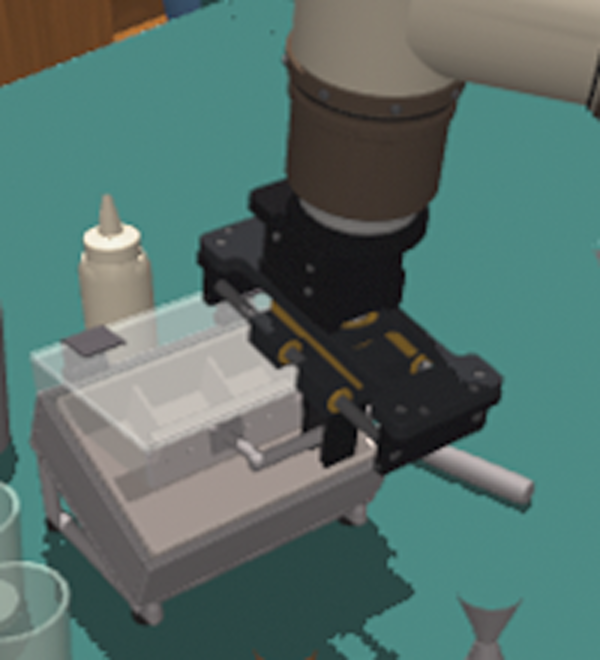

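The cover is lifting with the bar held and the forces are low. I'll carry on along the arc.

>>> servo_tool --slide '[[-0.01,-0.06,0.3],[-0.02,-0.08,0.29],[-0.03,-0.11,0.28],[-0.03,-0.14,0.27],[-0.04,-0.16,0.26],[-0.05,-0.19,0.24],[-0.05,-0.21,0.22],[-0.06,-0.23,0.2],[-0.06,-0.25,0.17],[0,0,0]]' --twist '[[0,0,0],[0,0,0],[0,0,0],[0,0,0],[0,0,0],[0,0,0],[0,0,0],[0,0,0],[0,0,0],[0,0,0]]' --gripper '[1,1,1,1,1,1,1,1,1,1]'

```text
time_s: 5.98
tcp_pos: [0.6035, -0.0444, 0.2813]
ee_rot: [[-0.971, 0.235, -0.04], [0.238, 0.957, -0.167], [-0.0, -0.172, -0.985]]
wrist_force: [-5.1, 6.8, 10.0]
gripper_width: 0.105
```

Run:
```python
from h import *
st(); snap("scene","s4",(205,100,405,320),3)
p=P();R=tiltR(p,10);z=R[:,2]
plan(W(p,cov(1.38,(-186,0,16)))+z*.015,R)
plan(W(p,cov(2.17,(-186,0,16)))+z*.015,R)
```

```text
t 5.97 tcp [ 0.6035 -0.0444  0.2813] F [-5.1  6.8 10. ] M [ 1.9   1.49 -0.43] w 9.1 q [  15.   19.    1.    9.  -77. -122.]
rows 1 slide tot [ 0.031  0.004 -0.054] per [ 0.031  0.004 -0.054] twist tot [-0.014  0.007 -0.01 ] per [-0.014  0.007 -0.01 ]
rows 3 slide tot [-0.535 -2.295  0.304] per [-0.178 -0.765  0.101] twist tot [-0.014  0.007 -0.01 ] per [-0.005  0.002 -0.003]
```

View pics/s4.png

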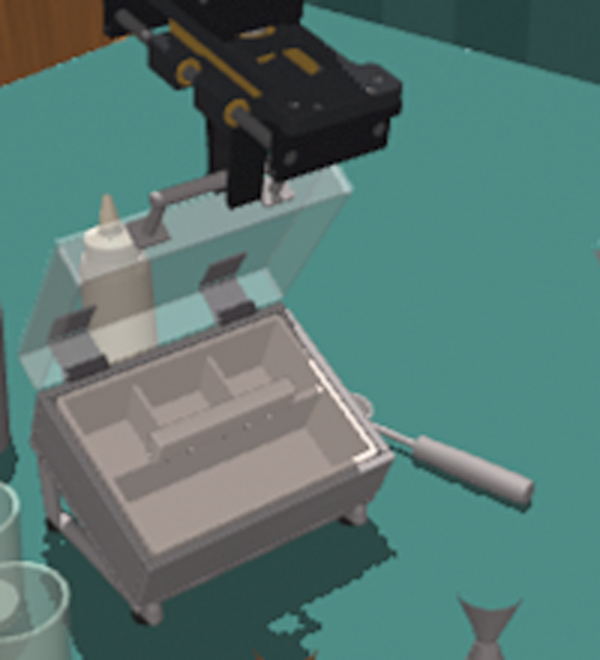

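>>> servo_tool --slide '[[-0.05,-0.26,0.17],[-0.06,-0.27,0.14],[-0.06,-0.28,0.09],[-0.07,-0.29,0.06],[-0.07,-0.3,0.03],[-0.07,-0.3,0],[0,0,0]]' --twist '[[0,0,0],[0,0,0],[0,0,0],[0,0,0],[0,0,0],[0,0,0],[0,0,0]]' --gripper '[1,1,1,1,1,1,1]'

```text
time_s: 6.9
tcp_pos: [0.5777, -0.1482, 0.3069]
ee_rot: [[-0.97, 0.236, -0.051], [0.241, 0.956, -0.168], [0.009, -0.176, -0.984]]
wrist_force: [-7.1, 0.6, 0.4]
gripper_width: 0.103
```

Run:
```python
from h import *
st(); 
p=P();R=tiltR(p,10);z=R[:,2]
plan(W(p,cov(2.15,(-186,0,16)))+z*.015,R)
plan(W(p,cov(2.2,(-186,0,16)))+z*.015,R)
```

```text
t 6.9 tcp [ 0.5777 -0.1482  0.3069] F [-7.1  0.6  0.4] M [ 0.45  1.51 -0.31] w 8.9 q [   6.   17.    1.   10.  -78. -112.]
rows 1 slide tot [-0.088 -0.505 -0.108] per [-0.088 -0.505 -0.108] twist tot [-0.003 -0.09   0.021] per [-0.003 -0.09   0.021]
rows 1 slide tot [-0.124 -0.652 -0.146] per [-0.124 -0.652 -0.146] twist tot [-0.003 -0.09   0.021] per [-0.003 -0.09   0.021]
```

>>> servo_tool --slide '[[-0.08,-0.26,-0.05],[-0.06,-0.26,-0.06],[-0.03,-0.12,-0.03],[0,0,0]]' --twist '[[0,0,0],[0,0,0],[0,0,0],[0,0,0]]' --gripper '[1,1,1,1]'

```text
time_s: 7.4
tcp_pos: [0.5708, -0.1773, 0.3013]
ee_rot: [[-0.972, 0.231, -0.039], [0.235, 0.959, -0.156], [0.001, -0.161, -0.987]]
wrist_force: [-7.2, 33.0, 14.4]
gripper_width: 0.101
```

Run:
```python
from h import *
st(); snap("scene","s5",(205,70,425,320),2.4)
p=P();R=tiltR(p,10);z=R[:,2]
plan(W(p,cov(2.15,(-186,0,16)))+z*.015,R)
```

```text
t 7.4 tcp [ 0.5708 -0.1773  0.3013] F [-7.2 33.  14.4] M [ 9.34  2.26 -0.76] w 8.8 q [   3.   17.    0.    9.  -76. -109.]
rows 1 slide tot [ 0.026 -0.019 -0.015] per [ 0.026 -0.019 -0.015] twist tot [-0.118  0.013 -0.044] per [-0.118  0.013 -0.044]
```

View pics/s5.png

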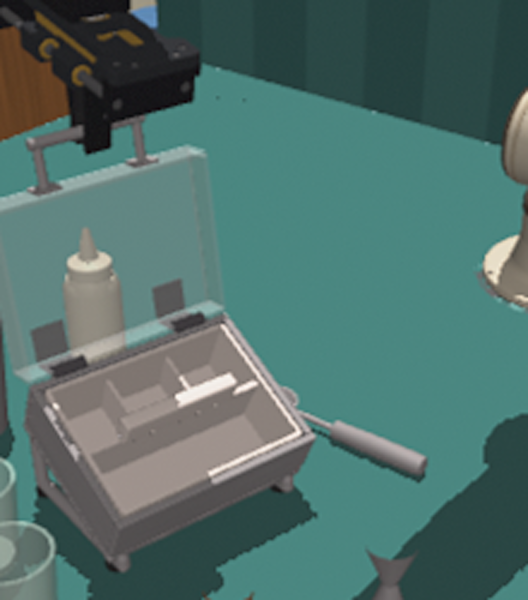

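The stop has been reached, with 33 N of reaction along y. Releasing, then up and clear.

>>> servo_tool --slide '[[0,0.03,0],[0,0,0],[0,0,0],[0,0,0],[0,0,0.3],[0,0,0.5],[0,0.2,0.5],[0,0,0]]' --twist '[[0,0,0],[0,0,0],[0,0,0],[0,0,0],[0,0,0],[0,0,0],[0,0,0],[0,0,0]]' --gripper '[0.7,0.65,0.6,0.55,0.55,0.55,0.55,0.55]'

```text
time_s: 8.45
tcp_pos: [0.5719, -0.1716, 0.3796]
ee_rot: [[-0.971, 0.235, -0.038], [0.238, 0.957, -0.168], [-0.003, -0.172, -0.985]]
wrist_force: [0.3, -0.2, -0.6]
gripper_width: 0.451
```

Run:
```python
from h import *
st(); snap("scene","s6",(205,150,405,320),4); snap("top","t6",(290,150,490,290),4)
```

```text
t 8.45 tcp [ 0.5719 -0.1716  0.3796] F [ 0.3 -0.2 -0.6] M [ 0.32 -0.11 -0.03] w 39.2 q [   4.   16.    9.   10.  -86. -108.]
```

View pics/s6.png

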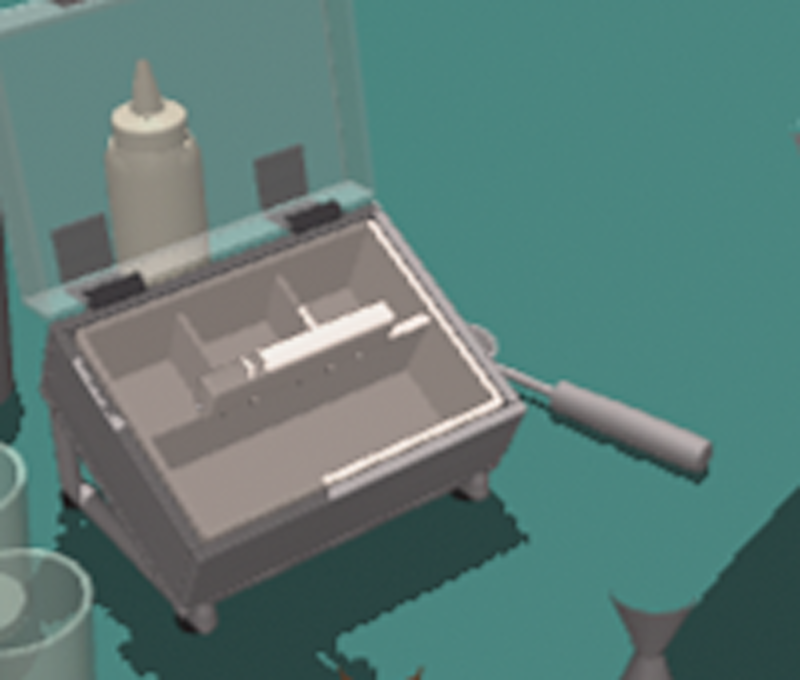

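View pics/t6.png

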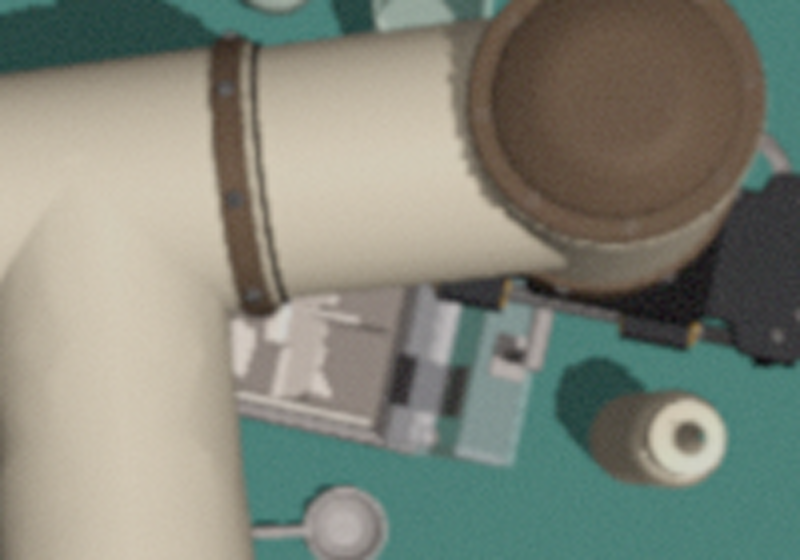

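The cover is fully back and stays there, and the tray can now be seen. Its small pots are on the hinge side. I'll refit the well from its rim corners, front-left (200,548), front-right (522,405), rear-right (378,207) and rear-left (48,325), and plan the approach to the tray grip.

Run:
```python
from h import *
T=load("top0");S=load("scene0");S6=load("s6")
z=lambda a,o:np.array(a)/4.+np.array(o)-0.375
p=P()
for q,n in [((-74,99,56),"FL"),((-74,-99,56),"FR"),((74,-99,56),"RR"),((74,99,56),"RL"),((7,55,76),"gripL rear"),((7,-55,76),"gripR rear"),((-7,55,76),"gL f"),((-7,-55,76),"gR f")]:
    print(n,((proj(S6,W(p,q))-(205,150)+.375)*4).round(0))
R=tiltR(p,25.21)
plan(W(p,(0,0,150)),R)
print(W(p,(0,0,150)))
```

```text
FL [200. 557.]
FR [528. 403.]
RR [374. 195.]
RL [ 47. 319.]
gripL rear [199. 369.]
gripR rear [383. 293.]
gL f [214. 391.]
gR f [398. 313.]
rows 4 slide tot [ 0.628  2.33  -3.16 ] per [ 0.157  0.583 -0.79 ] twist tot [-2.476e+00  5.820e-01 -1.000e-03] per [-0.619  0.146 -0.   ]
[ 0.60849882 -0.031642    0.18671275]
```

>>> servo_tool --slide '[[0.2,0.9,0],[0.2,0.9,-0.2],[0.22,0.5,-0.9],[0,0,-0.9],[0,0,-0.9],[0,0,-0.2],[0,0,0],[0,0,0]]' --twist '[[-0.6,0.15,0],[-0.6,0.15,0],[-0.6,0.15,0],[-0.6,0.14,0],[0,0,0],[0,0,0],[0,0,0],[0,0,0]]' --gripper '[0.4,0.4,0.4,0.4,0.4,0.4,0.4,0.4]'

```text
time_s: 9.55
tcp_pos: [0.6096, -0.0336, 0.1942]
ee_rot: [[-0.971, 0.218, -0.097], [0.239, 0.882, -0.406], [-0.003, -0.417, -0.909]]
wrist_force: [-0.3, 0.6, 0.8]
gripper_width: 0.602
```

Run:
```python
from h import *
st(); p=P(); plan(W(p,(0,0,150)),tiltR(p,25.21))
c=snap("wrist","w7"); snap("scene","s7",(205,70,425,320),2.4)
print(c["intrinsics"].round(1).tolist(),(-c["R"].T@c["t"]).round(4))
def fp(c,X):
    q=c["R"]@np.asarray(X)+c["t"]; a=np.arctan2(np.hypot(q[0],q[1]),q[2]); K=c["intrinsics"]; u=q[:2]/np.hypot(q[0],q[1]); return K[:2,2]+K[0,0]*a*u
for q,n in [((-74,99,56),"FL"),((-74,-99,56),"FR"),((74,-99,56),"RR"),((74,99,56),"RL"),((7,55,76),"gripL rear"),((7,-55,76),"gripR rear"),((-7,55,76),"gL f"),((-7,-55,76),"gR f")]:
    print(n,fp(c,W(p,q)).round(1))
```

```text
t 9.55 tcp [ 0.6096 -0.0336  0.1942] F [-0.3  0.6  0.8] M [ 0.78 -0.29  0.05] w 52.4 q [  21.   26.   -9.   21.  -71. -135.]
rows 1 slide tot [-0.018  0.032 -0.125] per [-0.018  0.032 -0.125] twist tot [-0.082  0.045 -0.003] per [-0.082  0.045 -0.003]
[[371.6, 0.0, 313.4], [0.0, 371.6, 236.3], [0.0, 0.0, 1.0]] [0.5537 0.0485 0.3399]
FL [406.5 349.2]
FR [423.8 101.8]
RR [214.3 100.9]
RL [230.4 350.7]
gripL rear [310.2 316.9]
gripR rear [309.7 162.5]
gL f [329.5 316.8]
gR f [331.4 162.5]
```

View pics/w7.png

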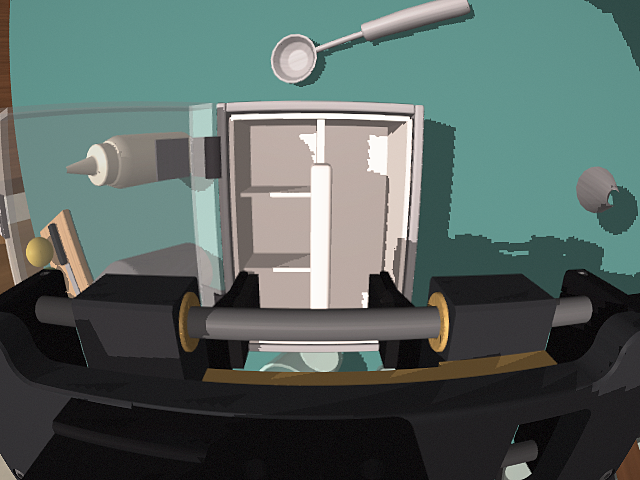

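View pics/s7.png

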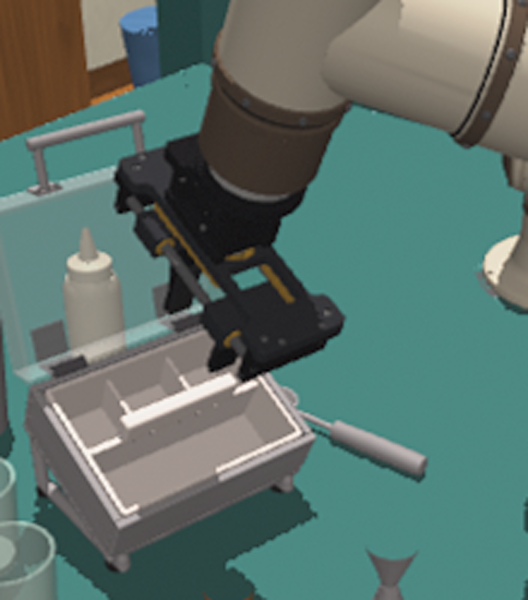

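The wrist view agrees with the fit to about 2 px: rim corner (424,104) against a predicted (424,102), and the grip's near end (311–331,163) against (310–331,162.5). Descending onto the grip.

Run:
```python
from h import *
p=P(); plan(W(p,(0,0,48)),tiltR(p,25.21),per=0.5); print(W(p,(0,0,48)))
```

```text
rows 4 slide tot [-0.186 -0.673 -1.659] per [-0.046 -0.168 -0.415] twist tot [-0.086  0.042 -0.002] per [-0.021  0.011 -0.001]
[ 0.59812112 -0.07383019  0.09442808]
```

>>> servo_tool --slide '[[-0.03,-0.1,-0.35],[-0.04,-0.17,-0.4],[-0.04,-0.17,-0.4],[-0.04,-0.15,-0.33],[-0.02,-0.07,-0.15],[0,0,0]]' --twist '[[-0.08,0.04,0],[0,0,0],[0,0,0],[0,0,0],[0,0,0],[0,0,0]]' --gripper '[0.4,0.4,0.4,0.4,0.4,0.4]'

```text
time_s: 10.4
tcp_pos: [0.5983, -0.0733, 0.0944]
ee_rot: [[-0.971, 0.214, -0.105], [0.239, 0.878, -0.414], [0.003, -0.427, -0.904]]
wrist_force: [-0.0, -0.3, 0.2]
gripper_width: 0.598
```

Run:
```python
from h import *
st(); p=P(); plan(W(p,(0,0,48)),tiltR(p,25.21),per=0.5)
snap("scene","s8",(205,70,425,320),2.4)
R,t=wellT(p); print("tcp in well",(R.T@(np.array(r.sense()["tcp_pos"])-t)*1000).round(1))
```

```text
t 10.4 tcp [ 0.5983 -0.0733  0.0944] F [-0.  -0.3  0.2] M [ 0.84 -0.23  0.01] w 52.1 q [  18.   31.  -18.   25.  -58. -139.]
rows 1 slide tot [-0.002 -0.009  0.001] per [-0.002 -0.009  0.001] twist tot [ 0.008 -0.034 -0.002] per [ 0.008 -0.034 -0.002]
tcp in well [-0.7  0.4 48.8]
```

View pics/s8.png

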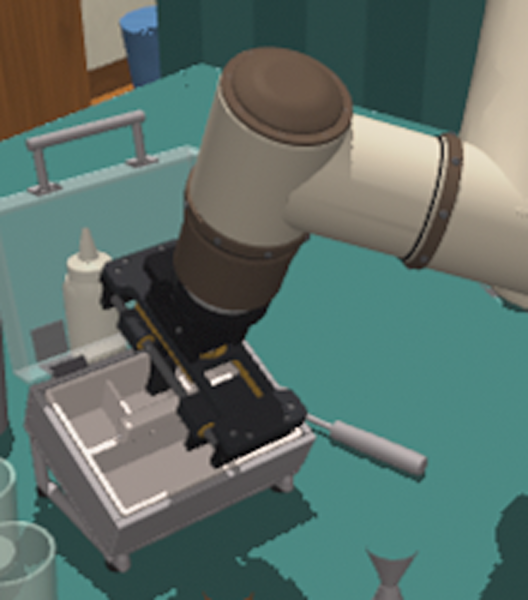

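>>> servo_tool --slide '[[0,0,0],[0,0,0],[0,0,0],[0,0,0],[0,0,0]]' --twist '[[0,0,0],[0,0,0],[0,0,0],[0,0,0],[0,0,0]]' --gripper '[0.7,1,1,1,1]'

```text
time_s: 11.08
tcp_pos: [0.598, -0.073, 0.0939]
ee_rot: [[-0.971, 0.214, -0.105], [0.239, 0.878, -0.414], [0.004, -0.427, -0.904]]
wrist_force: [0.0, 0.5, -0.1]
gripper_width: 0.156
```

Run:
```python
from h import *
st(); p=P(); R,t=wellT(p); s=r.sense(); print("tcp in well",(R.T@(np.array(s["tcp_pos"])-t)*1000).round(2), (R.T@np.array(s["ee_rot"])).round(3).tolist())
print("well z step 60mm units",R[:,2].round(3))
```

```text
t 11.07 tcp [ 0.598  -0.073   0.0939] F [ 0.   0.5 -0.1] M [ 0.82 -0.26 -0.05] w 13.6 q [  18.   31.  -19.   25.  -58. -139.]
tcp in well [-0.92 -0.28 47.82] [[0.002, -1.0, 0.002], [-1.0, -0.002, -0.003], [0.003, -0.002, -1.0]]
well z step 60mm units [0.102 0.414 0.905]
```

The grip is 13.6 mm wide, so the bar is held. Lifting square out of the slope.

>>> servo_tool --slide '[[0.02,0.08,0.18],[0.03,0.12,0.27],[0.03,0.12,0.27],[0.03,0.12,0.27],[0.03,0.12,0.27],[0.03,0.12,0.27],[0.03,0.12,0.27],[0,0,0]]' --twist '[[0,0,0],[0,0,0],[0,0,0],[0,0,0],[0,0,0],[0,0,0],[0,0,0],[0,0,0]]' --gripper '[1,1,1,1,1,1,1,1]'

```text
time_s: 12.08
tcp_pos: [0.6108, -0.024, 0.203]
ee_rot: [[-0.971, 0.214, -0.102], [0.237, 0.879, -0.413], [0.001, -0.425, -0.905]]
wrist_force: [-0.0, 0.3, -2.8]
gripper_width: 0.158
```

Run:
```python
from h import *
st(); p=P(); R,t=wellT(p); s=r.sense(); print("tcp in well",(R.T@(np.array(s["tcp_pos"])-t)*1000).round(2), (R.T@np.array(s["ee_rot"])).round(3).tolist())
snap("scene","s9",(205,70,425,320),2.4)
```

```text
t 12.07 tcp [ 0.6108 -0.024   0.203 ] F [-0.   0.3 -2.8] M [ 1.2 -0.3 -0. ] w 13.8 q [  22.   26.   -7.   21.  -73. -135.]
tcp in well [ -0.25   0.44 168.09] [[0.002, -1.0, -0.001], [-1.0, -0.002, -0.001], [0.001, 0.001, -1.0]]
```

View pics/s9.png

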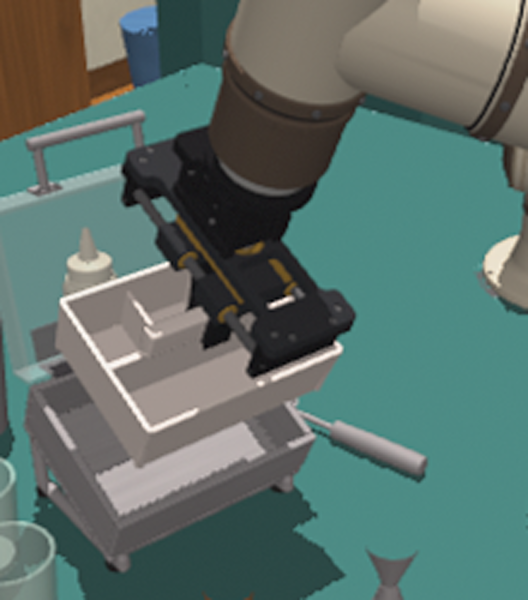

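>>> servo_tool --slide '[[0.02,0.2,0.2],[0.03,0.25,0.25],[0.02,0.2,0.2],[0,0,0],[0,0,0],[0,0,0],[0,0,0],[0,0,0],[0,0,0],[0,0,0],[0,0,0],[0,0,0]]' --twist '[[0,0,0],[0,0,0],[0,0,0],[0.051,0.207,0.453],[0.102,0.414,0.905],[0.102,0.414,0.905],[0.102,0.414,0.905],[0.102,0.414,0.905],[0.102,0.414,0.905],[0.102,0.414,0.905],[0.102,0.414,0.905],[0.051,0.207,0.453]]' --gripper '[1,1,1,1,1,1,1,1,1,1,1,1]'

```text
time_s: 13.62
tcp_pos: [0.6141, 0.0143, 0.2409]
ee_rot: [[-0.807, -0.581, -0.104], [-0.495, 0.762, -0.416], [0.321, -0.285, -0.903]]
wrist_force: [-0.9, 0.1, -3.0]
gripper_width: 0.155
```

Run:
```python
from h import *
st(); p=P(); R,t=wellT(p); s=r.sense(); print("tcp in well",(R.T@(np.array(s["tcp_pos"])-t)*1000).round(2), (R.T@np.array(s["ee_rot"])).round(3).tolist())
snap("scene","s10",(205,70,425,320),2.4)
```

```text
t 13.62 tcp [0.6141 0.0143 0.2409] F [-0.9  0.1 -3. ] M [ 1.24 -0.3   0.  ] w 13.5 q [ 26.  26.  -2.  20. -79. -88.]
tcp in well [-18.54  -5.57 218.59] [[0.746, -0.666, 0.004], [-0.666, -0.746, -0.002], [0.004, -0.001, -1.0]]
```

View pics/s10.png

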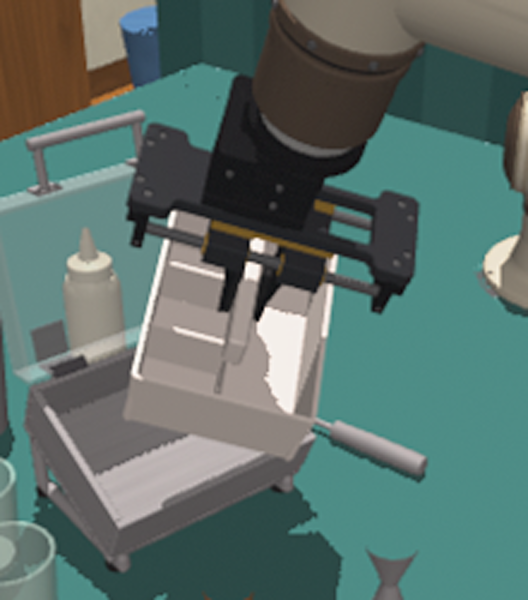

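>>> servo_tool --slide '[[0,0,0],[0,0,0],[0,0,0],[0,0,0],[0,0,0],[0,0,0],[0,0,0],[0,0,0],[0,0,0],[0,0,0],[0,0,0],[0,0,0]]' --twist '[[0.051,0.207,0.453],[0.102,0.414,0.905],[0.102,0.414,0.905],[0.102,0.414,0.905],[0.102,0.414,0.905],[0.102,0.414,0.905],[0.102,0.414,0.905],[0.102,0.414,0.905],[0.102,0.414,0.905],[0.102,0.414,0.905],[0.102,0.414,0.905],[0.102,0.414,0.905]]' --gripper '[1,1,1,1,1,1,1,1,1,1,1,1]'

```text
time_s: 15.18
tcp_pos: [0.6141, 0.0143, 0.2409]
ee_rot: [[0.254, -0.962, -0.1], [-0.889, -0.192, -0.416], [0.381, 0.195, -0.904]]
wrist_force: [0.5, 0.3, -2.5]
gripper_width: 0.158
```

>>> servo_tool --slide '[[0,0,0],[0,0,0],[0,0,0],[0,0,0],[0,0,0],[0,0,0],[0,0,0],[0,0,0],[0,0,0],[0,0,0],[0,0,0],[0,0,0]]' --twist '[[0.102,0.414,0.905],[0.102,0.414,0.905],[0.102,0.414,0.905],[0.102,0.414,0.905],[0.102,0.414,0.905],[0.102,0.414,0.905],[0.102,0.414,0.905],[0.102,0.414,0.905],[0.102,0.414,0.905],[0.051,0.207,0.453],[0,0,0],[0,0,0]]' --gripper '[1,1,1,1,1,1,1,1,1,1,1,1]'

```text
time_s: 16.68
tcp_pos: [0.6142, 0.0141, 0.2408]
ee_rot: [[0.944, -0.314, -0.099], [-0.326, -0.85, -0.414], [0.046, 0.423, -0.905]]
wrist_force: [0.1, -0.2, -3.9]
gripper_width: 0.155
```

Run:
```python
from h import *
st(); p=P(); R,t=wellT(p); s=r.sense(); print("tcp in well",(R.T@(np.array(s["tcp_pos"])-t)*1000).round(2), (R.T@np.array(s["ee_rot"])).round(3).tolist())
snap("scene","s11",(205,70,425,320),2.4); snap("wrist","w11")
plan(W(p,(-0.9,-0.3,150)),tiltR(p,25.21,1))
```

```text
t 16.68 tcp [0.6142 0.0141 0.2408] F [ 0.1 -0.2 -3.9] M [ 1.21 -0.17  0.05] w 13.5 q [ 26.  26.  -2.  20. -79.  38.]
tcp in well [-18.36  -5.42 218.48] [[0.102, 0.995, -0.001], [0.995, -0.102, 0.003], [0.003, -0.001, -1.0]]
rows 2 slide tot [-0.096 -0.747 -0.908] per [-0.048 -0.373 -0.454] twist tot [0.096 0.429 0.867] per [0.048 0.214 0.434]
```

View pics/s11.png

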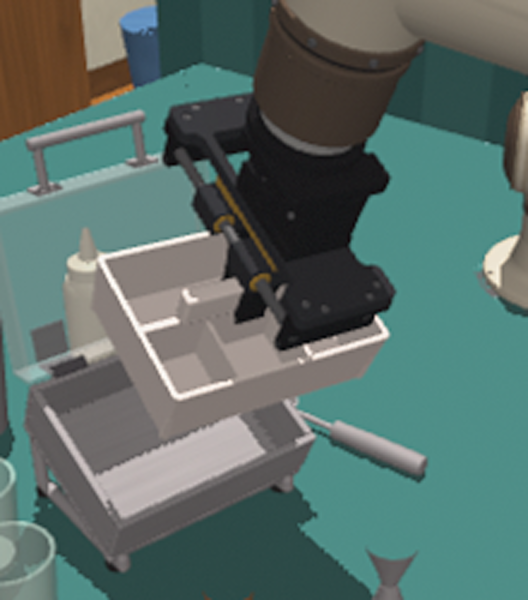

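View pics/w11.png

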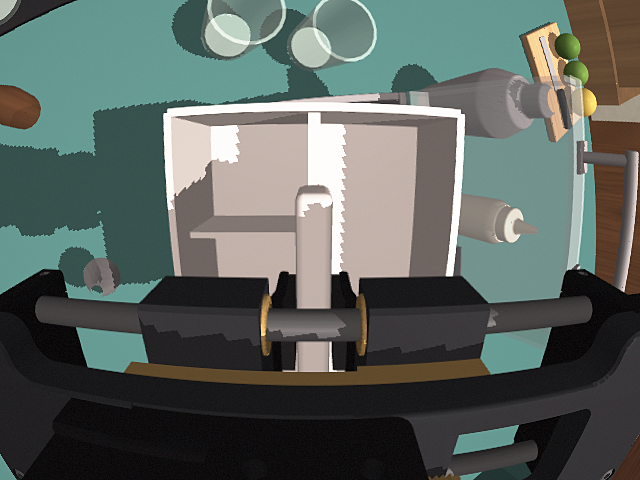

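The three small pots now face the low front, with the turn about 6° short. I'll check the tray's pose in the hand from the wrist view.

```bash
python3 - <<'E'
from h import *
c=load("w11"); s=r.sense(); E=np.array(s["ee_rot"]); t=np.array(s["tcp_pos"])
def fp(c,X):
    q=c["R"]@np.asarray(X)+c["t"]; a=np.arctan2(np.hypot(q[0],q[1]),q[2]); K=c["intrinsics"]; u=q[:2]/np.hypot(q[0],q[1]); return K[:2,2]+K[0,0]*a*u
for q in [(-65,90,56),(65,90,56),(-65,-90,56),(65,-90,56),(0,55,76),(0,-55,76),(-7,55,76),(7,55,76)]:
    print(q,fp(c,t+E@(np.array([q[1],q[0],47.8-q[2]])/1000)).round(1))
E
python3 - <<'E'
import cv2
im=cv2.imread("pics/w11.png")[90:290,150:480]; cv2.imwrite("pics/w11z.png",cv2.resize(im,None,fx=2.4,fy=2.4,interpolation=cv2.INTER_CUBIC))
E
```

```text
(-65, 90, 56) [158.9 100.1]
(65, 90, 56) [464.4  99.7]
(-65, -90, 56) [200.9 433.7]
(65, -90, 56) [423.3 433.8]
(0, 55, 76) [311.2 183.1]
(0, -55, 76) [311.8 420.4]
(-7, 55, 76) [291.6 183.2]
(7, 55, 76) [330.8 183.2]
```

View pics/w11z.png

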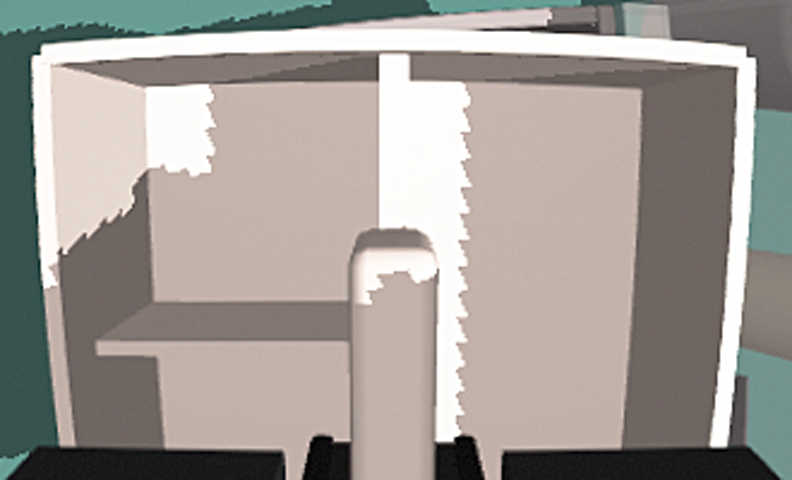

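Run:
```python
from h import *
c=load("w11"); s=r.sense(); E=np.array(s["ee_rot"]); t=np.array(s["tcp_pos"])
print("cam in tool",(E.T@(-c["R"].T@c["t"]-t)).round(4), "axis",(E.T@c["R"][2]).round(3))
def fp(X):
    q=c["R"]@np.asarray(X)+c["t"]; a=np.arctan2(np.hypot(q[0],q[1]),q[2]); K=c["intrinsics"]; u=q[:2]/np.hypot(q[0],q[1]); return K[:2,2]+K[0,0]*a*u
z=lambda a:np.array(a)/2.4+np.array((150,90))-0.3
obs=[((42,50),(-65,90,56)),((746,50),(65,90,56)),((354,262),(-7,55,76)),((434,262),(7,55,76)),((381,228),(-4,55,60)),]
G=np.array([0,0,76-47.8-0])
def f(p,full=False):
    o=[]
    for px,q in obs[:4]:
        v=np.array([q[1],q[0],47.8-q[2]],float)
        g=np.array([0,0,-19.]) # grasp pt
        v=Ro.from_rotvec([0,p[3],0]).apply(v-g)+g+p[:3]
        o.append(fp(t+E@(v/1000))-z(px))
    return np.concatenate(o)
s1=least_squares(f,[0,0,0,0.]); print(s1.x,f(s1.x).round(1))
g=lambda p:f([*p,0]); s2=least_squares(g,[0,0,0.]); print(s2.x,g(s2.x).round(1))
g=lambda p:f([p[0],p[1],0,p[2]]); s2=least_squares(g,[0,0,0.]); print(s2.x,g(s2.x).round(1))
```

```text
cam in tool [ 0.0718  0.0006 -0.1603] axis [-0.266  0.001  0.964]
[-1.90447044  1.02436573 41.1181497   0.38143758] [-0.1  0.1 -0.   0.1  0.  -0.1  0.1 -0.1]
[-5.6888049   0.99756983  5.35763094] [-1.4  2.9  1.1  2.9 -1.9 -2.4  2.1 -2.4]
[-5.41171236  0.99137696 -0.03856138] [-3.   3.2  2.7  3.2 -2.4 -2.6  2.6 -2.6]
```

Run:
```python
import cv2,numpy as np
im=np.load("pics/s11.npz")["image"][160:255,235:385]; cv2.imwrite("pics/s11z.png",cv2.resize(im,None,fx=5,fy=5,interpolation=cv2.INTER_CUBIC))
```

```text
(no output)
```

View pics/s11z.png

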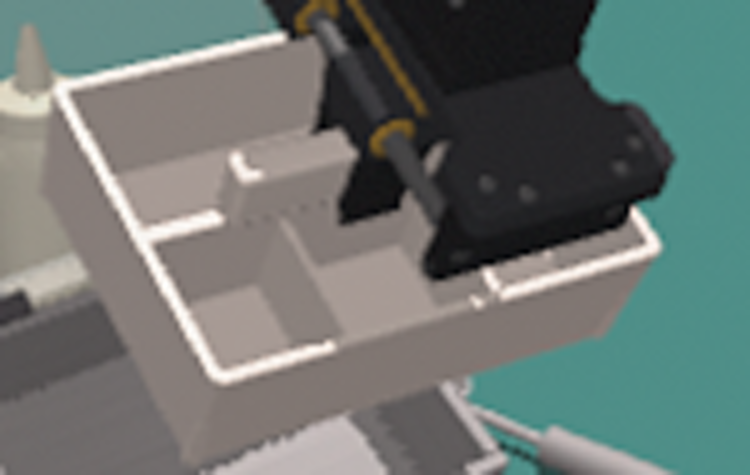

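Run:
```python
from h import *
c=load("w11"); S=load("s11"); s=r.sense(); E=np.array(s["ee_rot"]); t=np.array(s["tcp_pos"])
def fp(X):
    q=c["R"]@np.asarray(X)+c["t"]; a=np.arctan2(np.hypot(q[0],q[1]),q[2]); K=c["intrinsics"]; u=q[:2]/np.hypot(q[0],q[1]); return K[:2,2]+K[0,0]*a*u
z=lambda a:np.array(a)/2.4+np.array((150,90))-0.3
z5=lambda a:np.array(a)/5.+np.array((235,160))-0.4
ow=[((42,50),(-65,90,56)),((746,50),(65,90,56))]
os_=[((51,85),(65,90,56)),((210,384),(-65,90,56)),((667,243),(-65,-90,56)),((233,154),(7,55,76))]
def X(p,q):
    v=np.array([q[1],q[0],47.8-q[2]],float); g=np.array([0,0,-19.])
    return t+E@((Ro.from_rotvec([0,p[3],0]).apply(v-g)+g+p[:3])/1000)
def f(p): return np.concatenate([fp(X(p,q))-z(px) for px,q in ow]+[proj(S,X(p,q))-z5(px) for px,q in os_])
print("zero",f([0,0,0,0]).round(1))
s1=least_squares(f,[0,0,0,0.],x_scale=[1,1,1,.02]); print(s1.x.round(3),f(s1.x).round(1))
```

```text
zero [ -8.3 -10.5   3.9 -10.8  -3.1  -0.2  -1.5   0.2  -3.    1.1  -4.2  -0.4]
[-4.193  1.016  2.434 -0.038] [-1.   0.7  0.8  0.7 -1.3  1.   0.1  0.9 -1.  -0.2 -2.9  0.3]
```

Run:
```python
import cv2,numpy as np
im=np.load("pics/s9.npz")["image"][170:265,220:370]; cv2.imwrite("pics/s9z.png",cv2.resize(im,None,fx=5,fy=5,interpolation=cv2.INTER_CUBIC))
```

```text
(no output)
```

View pics/s9z.png

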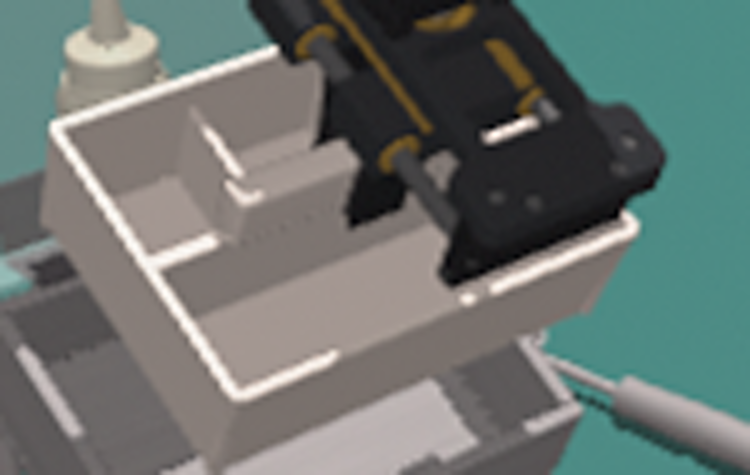

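Run:
```python
from h import *
S=load("s9"); t=np.array([0.6108,-0.024,0.203]); E=np.array([[-0.971,0.214,-0.102],[0.237,0.879,-0.413],[0.001,-0.425,-0.905]])
E=Ro.from_matrix(E).as_matrix()
z5=lambda a:np.array(a)/5.+np.array((220,170))-0.4
ob=[((49,122),(65,90,56)),((234,406),(-65,90,56)),((643,228),(-65,-90,56)),((233,184),(7,55,76))]
def X(p,q):
    v=np.array([-q[1],-q[0],47.8-q[2]],float); g=np.array([0,0,-19.])
    return t+E@((Ro.from_rotvec([0,p[3],0]).apply(v-g)+g+p[:3])/1000)
def f(p): return np.concatenate([proj(S,X(p,q))-z5(px) for px,q in ob])
print("zero",f([0,0,0,0]).round(1))
g=lambda p:f([p[0],p[1],0,0]); s1=least_squares(g,[0,0]); print(s1.x.round(3),g(s1.x).round(1))
S=load("s11"); s=r.sense(); E=np.array(s["ee_rot"]); t=np.array(s["tcp_pos"])
# same with s11 corners, y-only
z5=lambda a:np.array(a)/5.+np.array((235,160))-0.4
ob=[((50,84),(-65,-90,56)),((210,384),(65,-90,56)),((667,243),(65,90,56)),((233,154),(-7,-55,76))]
s1=least_squares(g,[0,0]); print(s1.x.round(3),g(s1.x).round(1))
```

```text
zero [-0.3 -0.5  0.8 -1.4  0.1 -0.7 -1.6 -2. ]
[-0.913  2.386] [-0.1  0.6  1.1 -0.1  0.4  0.4 -1.4 -0.9]
[-5.012 -1.06 ] [ 0.  -0.1  1.5 -0.1 -0.4  0.9 -1.2 -0.6]
```

Run:
```python
from h import *
p=P(); plan(W(p,(-1.8,5.5,140)),tiltR(p,25.21,1),per=.3)
```

```text
rows 4 slide tot [-0.016 -0.825 -1.065] per [-0.004 -0.206 -0.266] twist tot [0.096 0.429 0.867] per [0.024 0.107 0.217]
```

>>> servo_tool --slide '[[0,-0.2,-0.1],[0,-0.2,-0.2],[0,-0.2,-0.3],[0,-0.2,-0.3],[0,0,-0.15],[0,0,0],[0,0,0]]' --twist '[[0.024,0.107,0.217],[0.024,0.107,0.217],[0.024,0.107,0.217],[0.024,0.107,0.217],[0,0,0],[0,0,0],[0,0,0]]' --gripper '[1,1,1,1,1,1,1]'

```text
time_s: 17.65
tcp_pos: [0.6148, -0.0337, 0.1785]
ee_rot: [[0.971, -0.216, -0.1], [-0.238, -0.879, -0.413], [0.001, 0.425, -0.905]]
wrist_force: [0.2, -1.1, -2.5]
gripper_width: 0.157
```

Run:
```python
from h import *
st(); p=P(); R,t=wellT(p); s=r.sense(); print("tcp in well",(R.T@(np.array(s["tcp_pos"])-t)*1000).round(2), (R.T@np.array(s["ee_rot"])).round(3).tolist())
snap("scene","s12"); im=np.load("pics/s12.npz")["image"][165:315,205:365]; cv2.imwrite("pics/s12z.png",cv2.resize(im,None,fx=4,fy=4,interpolation=cv2.INTER_CUBIC)); snap("wrist","w12")
plan(W(p,(-1.8,5.5,100)),tiltR(p,25.21,1))
```

```text
t 17.65 tcp [ 0.6148 -0.0337  0.1785] F [ 0.2 -1.1 -2.5] M [ 1.2  -0.17  0.  ] w 13.7 q [ 21.  28.  -9.  22. -70.  44.]
tcp in well [ -3.02   6.59 142.34] [[-0.001, 1.0, -0.001], [1.0, 0.001, 0.002], [0.002, -0.001, -1.0]]
rows 1 slide tot [-0.093 -0.308 -0.631] per [-0.093 -0.308 -0.631] twist tot [-0.005  0.015 -0.012] per [-0.005  0.015 -0.012]
```

View pics/s12z.png

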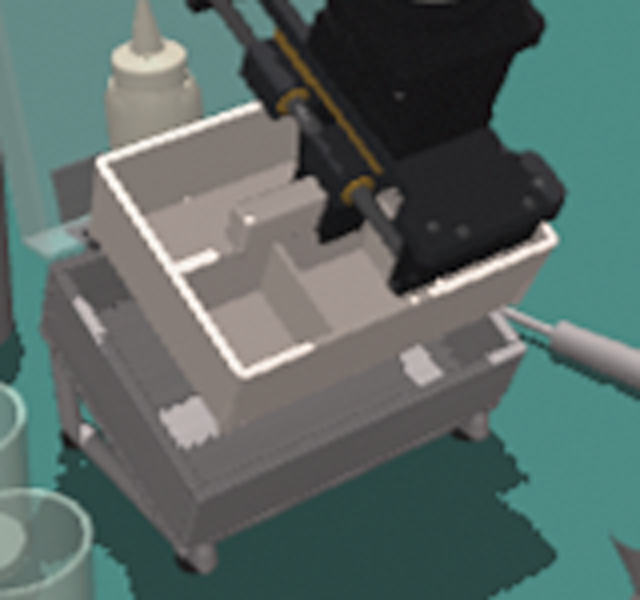

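View pics/w12.png

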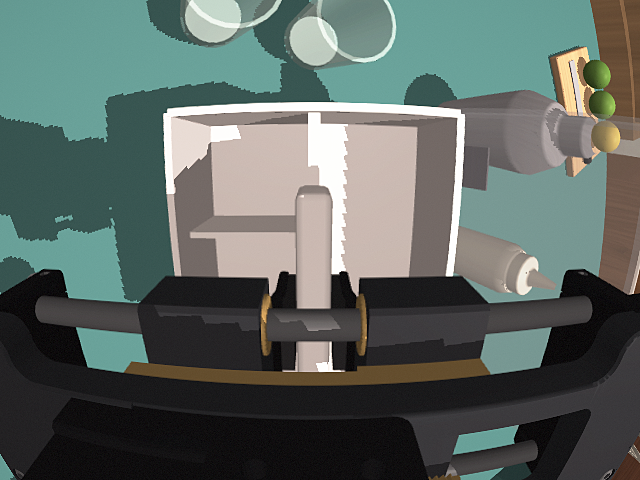

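>>> servo_tool --slide '[[-0.03,-0.1,-0.2],[-0.03,-0.1,-0.2],[-0.02,-0.08,-0.16],[-0.01,-0.02,-0.06],[0,0,0],[0,0,0]]' --twist '[[0,0,0],[0,0,0],[0,0,0],[0,0,0],[0,0,0],[0,0,0]]' --gripper '[1,1,1,1,1,1]'

```text
time_s: 18.5
tcp_pos: [0.6092, -0.0519, 0.1411]
ee_rot: [[0.971, -0.216, -0.1], [-0.238, -0.879, -0.413], [0.001, 0.425, -0.905]]
wrist_force: [-0.2, -0.1, -3.6]
gripper_width: 0.16
```

Run:
```python
from h import *
st(); p=P(); R,t=wellT(p); s=r.sense(); print("tcp in well",(R.T@(np.array(s["tcp_pos"])-t)*1000).round(2), (R.T@np.array(s["ee_rot"])).round(3).tolist())
snap("scene","s13"); im=np.load("pics/s13.npz")["image"][165:315,205:365]; cv2.imwrite("pics/s13z.png",cv2.resize(im,None,fx=4,fy=4,interpolation=cv2.INTER_CUBIC))
snap("top","t13",(290,150,490,290),4); snap("wrist","w13")
```

```text
t 18.5 tcp [ 0.6092 -0.0519  0.1411] F [-0.2 -0.1 -3.6] M [ 1.19 -0.16  0.  ] w 13.9 q [ 20.  29. -13.  23. -64.  43.]
tcp in well [ -1.81   5.55 100.38] [[-0.0, 1.0, -0.0], [1.0, 0.0, 0.001], [0.001, -0.0, -1.0]]
```

View pics/s13z.png

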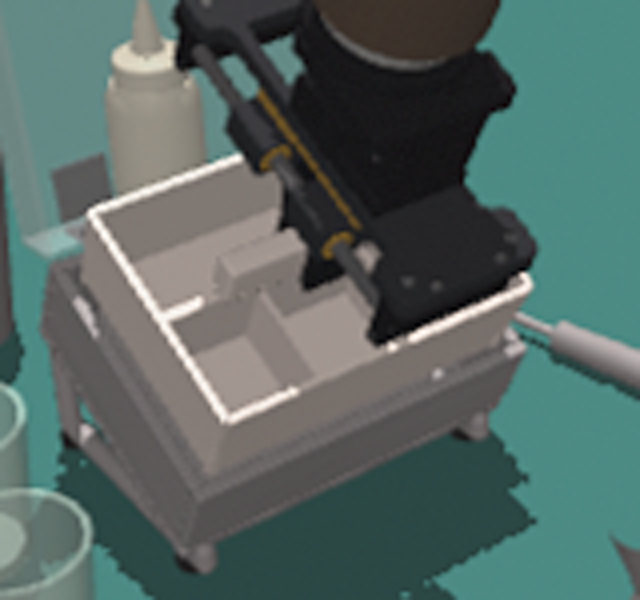

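View pics/w13.png

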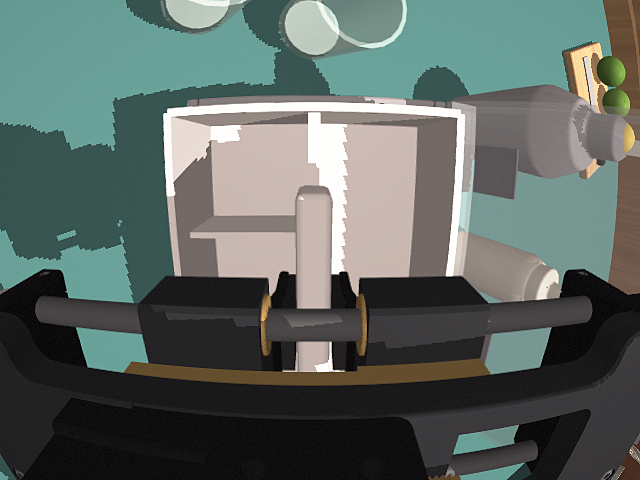

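>>> servo_tool --slide '[[-0.01,-0.04,-0.08],[-0.01,-0.04,-0.08],[-0.01,-0.04,-0.09],[0,0,0],[0,0,0]]' --twist '[[0,0,0],[0,0,0],[0,0,0],[0,0,0],[0,0,0]]' --gripper '[1,1,1,1,1]'

```text
time_s: 19.27
tcp_pos: [0.6071, -0.0593, 0.1257]
ee_rot: [[0.971, -0.216, -0.101], [-0.238, -0.879, -0.414], [0.0, 0.426, -0.905]]
wrist_force: [0.2, 0.5, -2.6]
gripper_width: 0.154
```

```bash
cat >> h.py <<'E'
def ws():
    st(); p=P(); R,t=wellT(p); s=r.sense(); print("tcp in well",(R.T@(np.array(s["tcp_pos"])-t)*1000).round(2), "F well",(R.T@np.array(s["wrist_force"])).round(1)); print((R.T@np.array(s["ee_rot"])).round(3).tolist())
E
python3 - <<'E'
from h import *
ws()
E
```

```text
t 19.27 tcp [ 0.6071 -0.0593  0.1257] F [ 0.2  0.5 -2.6] M [ 1.17 -0.21  0.02] w 13.4 q [ 19.  30. -15.  24. -62.  43.]
tcp in well [-1.38  5.28 83.19] F well [-1.6  0.  -2.2]
[[-0.001, 1.0, -0.0], [1.0, 0.001, 0.0], [0.0, -0.0, -1.0]]
```

>>> servo_tool --slide '[[-0.01,-0.03,-0.07],[-0.01,-0.04,-0.08],[-0.01,-0.03,-0.07],[0,0,0],[0,0,0]]' --twist '[[0,0,0],[0,0,0],[0,0,0],[0,0,0],[0,0,0]]' --gripper '[1,1,1,1,1]'

```text
time_s: 19.9
tcp_pos: [0.6053, -0.0653, 0.1125]
ee_rot: [[0.971, -0.216, -0.101], [-0.238, -0.879, -0.414], [0.0, 0.426, -0.905]]
wrist_force: [0.0, -0.4, -3.4]
gripper_width: 0.161
```

Run:
```python
from h import *
ws()
```

```text
t 19.9 tcp [ 0.6053 -0.0653  0.1125] F [ 0.  -0.4 -3.4] M [ 1.2  -0.22 -0.03] w 14.0 q [ 19.  30. -16.  24. -60.  42.]
tcp in well [-1.37  4.96 68.63] F well [-1.1  0.1 -3.3]
[[-0.001, 1.0, -0.0], [1.0, 0.001, 0.0], [0.0, -0.0, -1.0]]
```

Still no contact, with the tray 35 mm into the well. Continuing down.

>>> servo_tool --slide '[[-0.01,-0.03,-0.06],[-0.01,-0.03,-0.06],[-0.01,-0.02,-0.06],[0,0,0],[0,0,0]]' --twist '[[0,0,0],[0,0,0],[0,0,0],[0,0,0],[0,0,0]]' --gripper '[1,1,1,1,1]'

```text
time_s: 20.52
tcp_pos: [0.6035, -0.07, 0.1017]
ee_rot: [[0.971, -0.216, -0.101], [-0.238, -0.879, -0.414], [0.0, 0.426, -0.905]]
wrist_force: [-0.5, -0.7, -3.3]
gripper_width: 0.159
```

Run:
```python
from h import *
ws()
```

```text
t 20.52 tcp [ 0.6035 -0.07    0.1017] F [-0.5 -0.7 -3.3] M [ 1.2  -0.21 -0.04] w 13.8 q [ 18.  31. -17.  25. -59.  42.]
tcp in well [-1.4   4.34 56.69] F well [-0.7 -0.3 -3.4]
[[-0.001, 1.0, -0.0], [1.0, 0.001, 0.0], [0.0, -0.0, -1.0]]
```

>>> servo_tool --slide '[[-0.005,-0.02,-0.045],[-0.005,-0.02,-0.045],[-0.005,-0.015,-0.03],[0,0,0],[0,0,0]]' --twist '[[0,0,0],[0,0,0],[0,0,0],[0,0,0],[0,0,0]]' --gripper '[1,1,1,1,1]'

```text
time_s: 21.15
tcp_pos: [0.6026, -0.0734, 0.0945]
ee_rot: [[0.971, -0.216, -0.101], [-0.238, -0.879, -0.414], [0.0, 0.426, -0.905]]
wrist_force: [0.3, -0.1, -3.2]
gripper_width: 0.161
```

Run:
```python
from h import *
ws()
snap("scene","s14"); im=np.load("pics/s14.npz")["image"][165:315,205:365]; cv2.imwrite("pics/s14z.png",cv2.resize(im,None,fx=4,fy=4,interpolation=cv2.INTER_CUBIC))
```

```text
t 21.15 tcp [ 0.6026 -0.0734  0.0945] F [ 0.3 -0.1 -3.2] M [ 1.19 -0.2   0.02] w 14.0 q [ 18.  31. -18.  25. -58.  41.]
tcp in well [-1.34  4.22 48.72] F well [-1.4  0.3 -2.9]
[[-0.001, 1.0, -0.0], [1.0, 0.001, 0.0], [0.0, -0.0, -1.0]]
```

View pics/s14z.png

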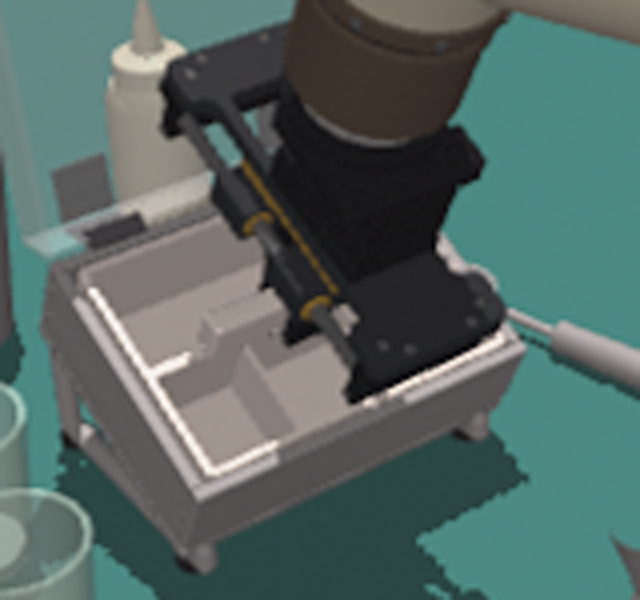

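>>> servo_tool --slide '[[-0.002,-0.008,-0.016],[-0.002,-0.008,-0.016],[-0.002,-0.008,-0.016],[0,0,0],[0,0,0]]' --twist '[[0,0,0],[0,0,0],[0,0,0],[0,0,0],[0,0,0]]' --gripper '[1,1,1,1,1]'

```text
time_s: 21.82
tcp_pos: [0.6027, -0.0738, 0.0937]
ee_rot: [[0.971, -0.216, -0.099], [-0.237, -0.879, -0.414], [0.002, 0.426, -0.905]]
wrist_force: [-4.1, 6.3, 6.4]
gripper_width: 0.157
```

Run:
```python
from h import *
ws()
```

```text
t 21.82 tcp [ 0.6027 -0.0738  0.0937] F [-4.1  6.3  6.4] M [ 1.84  1.22 -0.68] w 13.7 q [ 18.  31. -18.  26. -57.  41.]
tcp in well [-1.34  4.48 47.78] F well [-1.9 -5.5  8. ]
[[-0.001, 1.0, -0.0], [1.0, 0.001, 0.003], [0.003, -0.0, -1.0]]
```

>>> servo_tool --slide '[[-0.002,-0.01,-0.02],[-0.002,-0.01,-0.02],[0,0,0],[0,0,0]]' --twist '[[0,0,0],[0,0,0],[0,0,0],[0,0,0]]' --gripper '[1,1,1,1]'

```text
time_s: 22.32
tcp_pos: [0.6028, -0.0738, 0.0936]
ee_rot: [[0.972, -0.215, -0.097], [-0.236, -0.879, -0.415], [0.004, 0.426, -0.905]]
wrist_force: [-8.4, 13.2, 17.2]
gripper_width: 0.159
```

Run:
```python
from h import *
ws()
snap("scene","s15"); im=np.load("pics/s15.npz")["image"][165:315,205:365]; cv2.imwrite("pics/s15z.png",cv2.resize(im,None,fx=5,fy=5,interpolation=cv2.INTER_CUBIC)[:600])
```

```text
t 22.32 tcp [ 0.6028 -0.0738  0.0936] F [-8.4 13.2 17.2] M [ 2.63  2.94 -1.56] w 13.9 q [ 18.  31. -18.  26. -57.  41.]
tcp in well [-1.33  4.54 47.75] F well [ -2.4 -11.3  20.1]
[[-0.001, 1.0, -0.0], [1.0, 0.001, 0.004], [0.004, -0.0, -1.0]]
```

View pics/s15z.png

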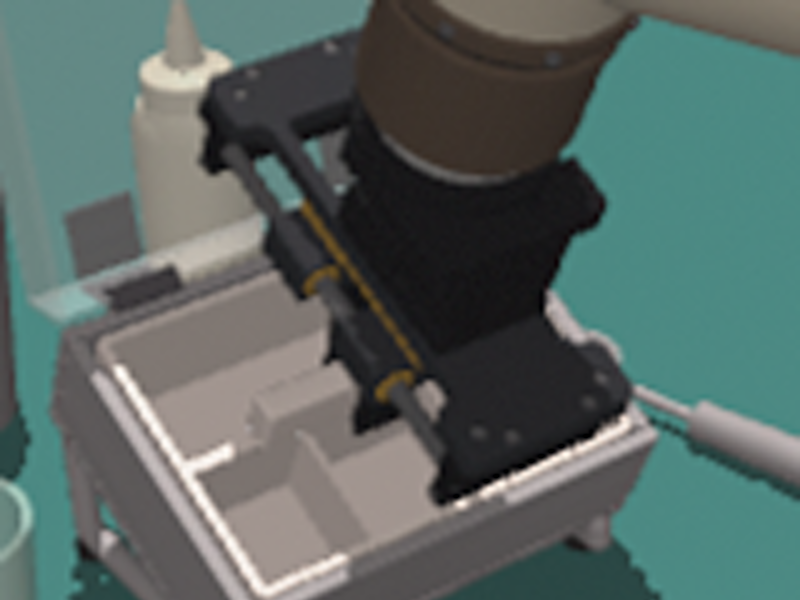

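It's solid at the same height as when it was first home (47.8 mm). Releasing gently and lifting clear.

>>> servo_tool --slide '[[0.002,0.01,0.02],[0.002,0.01,0.02],[0,0,0],[0,0,0],[0,0,0],[0,0,0]]' --twist '[[0,0,0],[0,0,0],[0,0,0],[0,0,0],[0,0,0],[0,0,0]]' --gripper '[1,1,0.8,0.75,0.7,0.6]'

```text
time_s: 23.12
tcp_pos: [0.6021, -0.0751, 0.0913]
ee_rot: [[0.971, -0.216, -0.102], [-0.239, -0.879, -0.414], [-0.0, 0.426, -0.905]]
wrist_force: [-0.1, -0.4, 0.3]
gripper_width: 0.344
```

>>> servo_tool --slide '[[0.02,0.1,0.2],[0.04,0.16,0.36],[0.04,0.16,0.36],[0.04,0.16,0.36],[0.04,0.3,0.4],[0,0.3,0.4],[0,0,0]]' --twist '[[0,0,0],[0,0,0],[0,0,0],[0,0,0],[0,0,0],[0,0,0],[0,0,0]]' --gripper '[0.5,0.5,0.5,0.5,0.5,0.5,0.5]'

```text
time_s: 24.0
tcp_pos: [0.6144, -0.0023, 0.2191]
ee_rot: [[0.972, -0.216, -0.096], [-0.236, -0.88, -0.412], [0.005, 0.423, -0.906]]
wrist_force: [-0.3, 0.9, -0.7]
gripper_width: 0.5
```

Run:
```python
from h import *
ws()
snap("scene","s16"); im=np.load("pics/s16.npz")["image"][165:315,205:365]; cv2.imwrite("pics/s16z.png",cv2.resize(im,None,fx=4,fy=4,interpolation=cv2.INTER_CUBIC)[:600]); snap("wrist","w16")
```

```text
t 24.0 tcp [ 0.6144 -0.0023  0.2191] F [-0.3  0.9 -0.7] M [ 0.8  -0.1   0.02] w 43.5 q [ 24.  26.  -5.  20. -75.  44.]
tcp in well [-13.26  -1.26 192.03] F well [-1.  -0.5 -0.2]
[[-0.001, 1.0, -0.003], [1.0, 0.001, 0.006], [0.006, -0.003, -1.0]]
```

View pics/s16z.png

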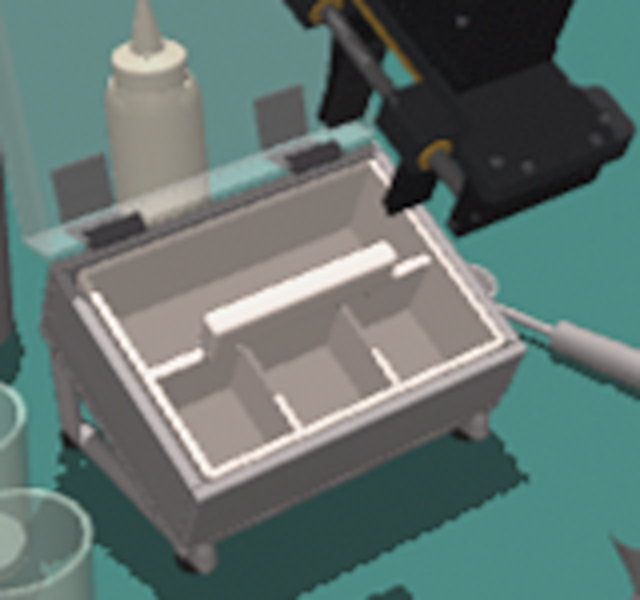

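View pics/w16.png

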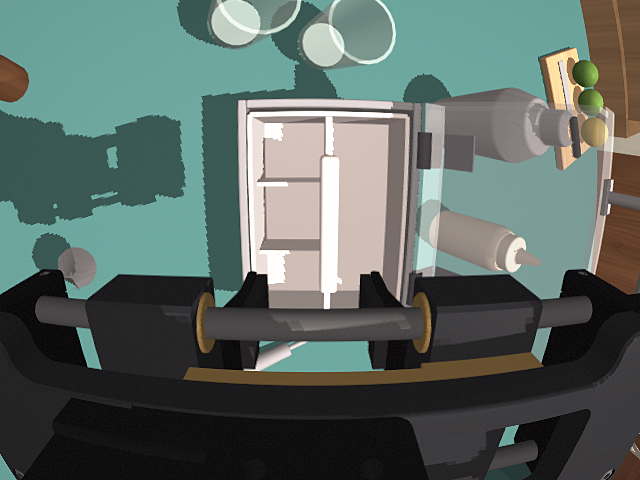

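The tray is in with its three pots at the front, and the grip bar sits at (207,325)–(392,248), the same as before. I'll compare the rim corners closely with the original home picture.

Run:
```python
import numpy as np,cv2
a=np.load("pics/s6.npz")["image"];b=np.load("pics/s16.npz")["image"]
f=lambda i,x,y,w,h:cv2.resize(i[y:y+h,x:x+w],None,fx=8,fy=8,interpolation=cv2.INTER_CUBIC)
rows=[np.hstack([f(a,x,y,48,36),f(b,x,y,48,36)]) for x,y in ((232,258),(302,228))]
cv2.imwrite("pics/cmp.png",np.vstack(rows))
```

```text
(no output)
```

View pics/cmp.png

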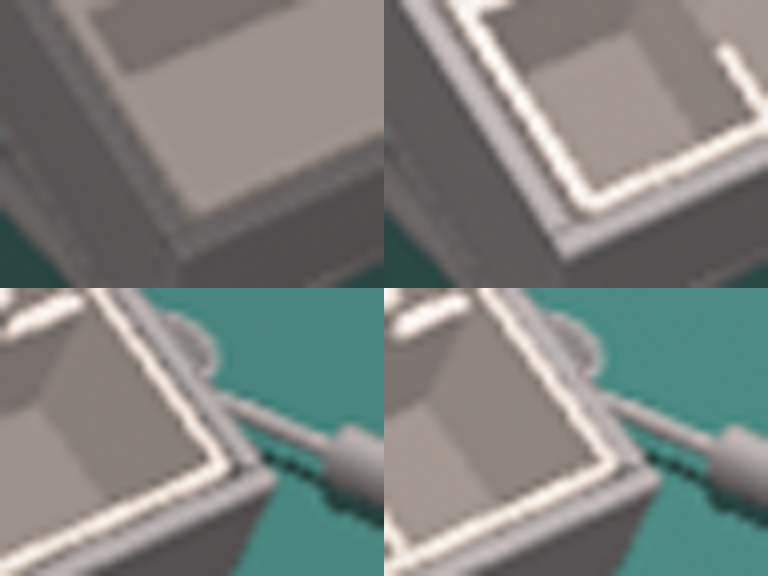

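```bash
python3 - <<'E'
from h import *
S=load("s16"); p=P()
for nm,y in (("L",1),("R",-1)):
    w=proj(S,W(p,(-74,99*y,56)))
    for dz in (0,2,4): print(nm,dz,((proj(S,W(p,(-65,90*y,56+dz)))-w)*8).round(1))
E
python3 - <<'E'
import numpy as np,cv2
b=np.load("pics/s16.npz")["image"]
f=lambda i,x,y,w,h:cv2.resize(i[y:y+h,x:x+w],None,fx=12,fy=12,interpolation=cv2.INTER_CUBIC)
cv2.imwrite("pics/cmp2.png",np.hstack([f(b,236,262,32,40),f(b,310,232,32,40)]))
E
```

```text
L 0 [ 13.3 -45.5]
L 2 [ 14.6 -49.5]
L 4 [ 15.9 -53.6]
R 0 [-46.5 -14. ]
R 2 [-44.4 -18.1]
R 4 [-42.3 -22.2]
```

View pics/cmp2.png

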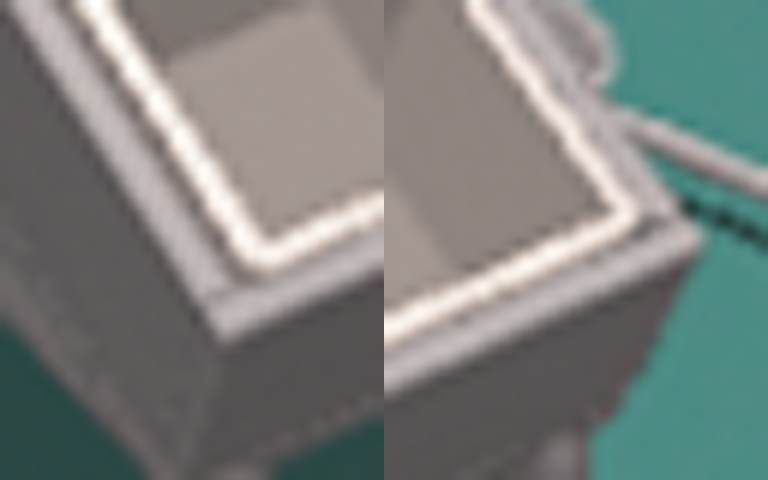

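Run:
```python
from h import *
S=load("s16"); p=P(); im=S["image"].copy()[60:300,190:430]
im=cv2.resize(im,None,fx=2.5,fy=2.5,interpolation=cv2.INTER_CUBIC)
for th,col in ((2.15,(0,0,255)),(2.0,(255,0,0))):
    for a,b in (((-186,52,16),(-186,-52,16)),((-148,99,30),(-148,-99,30)),((-148,99,30),(0,99,30))):
        q=[tuple(((proj(S,W(p,cov(th,d)))-(190,60))*2.5).astype(int).tolist()) for d in (a,b)]; cv2.line(im,q[0],q[1],col,1)
cv2.imwrite("pics/cov.png",im)
cv2.imwrite("pics/s16f.png",S["image"])
```

```text
(no output)
```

View pics/cov.png

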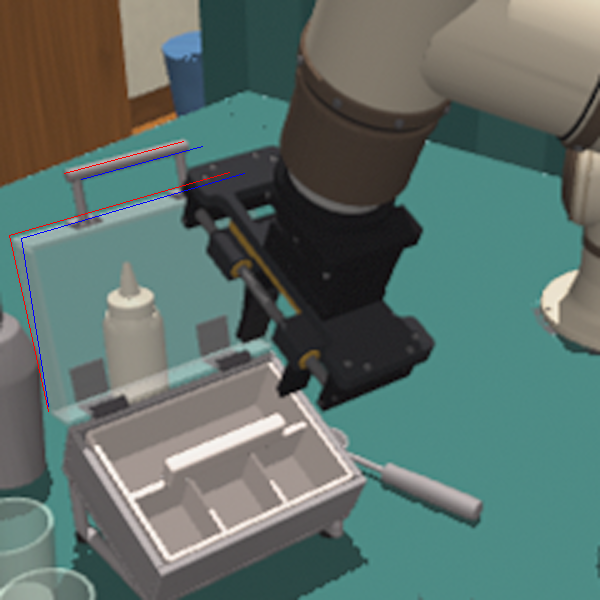

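View pics/s16f.png

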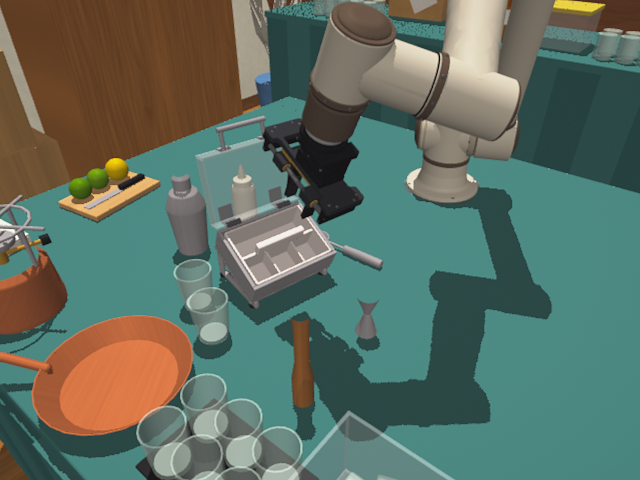

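The cover bar lies on the projected 2.15 rad line, the tray is level, and the bystanders haven't moved. Handing in.

Run:
```python
from h import *
st(); print(r.finish_job())
```

```text
t 24.1 tcp [ 0.6126 -0.0039  0.2162] F [ 0.1 -0.  -0.9] M [ 0.74 -0.04  0.01] w 43.6 q [ 24.  26.  -5.  20. -75.  44.]
the job is handed in; nothing more can be done
None
```

The cover is open at its stop. The tray is back in the well, turned half round, with its three small pots at the low front. I handed the job in at 24.1 s of the 64 s allowed.

- **Cover:** I swung it back by its bar until the stop pushed back with about 33 N, then let go. In the last picture the bar lies on the line projected for 2.15 rad.
- **Tray:** I lifted it 120 mm square out of the well, and a little further up and forward for the half turn. It went in without contact until the bottom, and I let go only once it pressed on the floor with about 20 N. The tool was then at 47.8 mm in the well's frame, the same height as at the first grasp. Both front corners of its rim match a level tray to within a pixel.
- **Other things:** in the last scene view the bystanders stand where they did at the start. The gripper was clear of everything at the end.

**Disagreements:**
- The pictures showed the tray sitting about 3–5 mm off-centre along its grip, with perhaps 2° of tilt in the hand. I moved the lowering point about 5 mm along the well's width to allow for this.
- As it seated there was a sideways force of about 11 N, which went away when I let go.
- In the last view the gap at the far (left) front corner is slightly wider than predicted, still within the tray's play.

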